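# Put the paint pots back in their trays

## Robot

A 6-joint arm with a two-finger parallel gripper is mounted at the origin on the work surface. World frame = base frame: x ahead of the robot, y to its left, z up, the work surface at z = 0. Lengths are in mm, angles in rad, forces in N, time in s.
With the tool pointing down it reaches from about 275 to 750 mm from the base axis. Payload 10.2 kg.
Tool frame: the origin (TCP) lies midway between the tips of the shut fingers; the grasp point (between the pads) lies 19 mm behind it (ctrl.grip_depth is the distance from the TCP to the grasp point, in mm); y points along the fingers, x is the direction in which the jaws open and shut, and the axes are right-handed (so a half turn about y gives the same grasp; the last joint's range is limited). The gripper opens to 85 mm and grips with 20 to 120 N. Pads are 22 mm wide; open, the fingers measure 114 mm over their backs; the gripper's body (76 mm by 85 mm) begins 54 mm behind the grasp point. The pads swing forward as they close: fully open they stand 13 mm farther back than shut.
Start: joints at [0.923, 0.313, 1.498, -0, 1.331, -0.223], TCP at [216.386, 478.339, 231.294] pointing down, gripper open.
Joint ranges: [-2.94, 2.94], [-0.97, 2.17], [0.19, 2.56], [-1.23, 4.37], [0.02, 3.11], [-2.88, 2.88]. Speed limits (rad/s): [2.39, 2.39, 3.01, 3.14, 3.14, 3.14].

## Interface

Orientations are given as a unit quaternion [w, x, y, z].
In Python, from rig import ctrl gives the robot as it stands. The module is installed in compiled form; this text tells all that it offers.
- The arm moves only by the tool drive_tool, never from a script. Its arguments are lists of equal length, an entry for each row: "gripper": the closure, from 0 (fully open) to 1 (shut); "offset": the shift along the tool's x, y, z in m, a list of three; "turn": the turn about the tool's y in degrees. In form: {"gripper": [gripper, ...], "offset": [[tx, ty, tz], ...], "turn": [turn, ...]}. A call has 1 to 20 rows; each row shifts and turns the commanded pose from where the row before left it, along the tool's axes as they then stand; what a row does not reach is not made up. A row lasts 1/12 s, in which the tool goes at most 41.7 mm and 7.16 degrees, less where a joint would pass 70% of its speed; a pose out of reach is approached as far as the arm can. A call is refused whole if a number of a shift passes 0.0417 or a number of a turn 7.16, either way. A call with a gripper value outside its range is refused whole. The fingers move at their own pace and stop on an object; "force" is the grip in N (left out, the last holds). Time passes only in rows, so rows that do not move let the fingers close. It gives the time, the measured TCP pose, the force and the opening at its end, in the units of the state.
- ctrl.sense(): the state, without advancing time (a new reading comes with each control period).
- ctrl.capture(name): name is "scene" or "top" or "wrist"; returns (picture, depth): 480x640x3 uint8, red, green, blue; 480x640 float32, mm along the optical axis (not along the pixel's ray), 0 where there is no reading.
- ctrl.camera_params(name): a dict with "fovy" (degrees; the focal length in pixels is half the picture's height over the tangent of half this angle, whatever the lens; pixels are square), "cx", "cy" (the principal point, pixels), "view" (4x4, takes a point from world to camera coordinates); the wrist camera has in their place "tool_from_camera" (4x4, takes a point from camera to tool coordinates, whose origin is the TCP and whose axes are the tool frame's). Camera axes: x right, y down, z forward; pixel columns grow to the right and rows downward; lengths in mm; the calibration is good to about 2 mm. A picture is of the moment at which its call begins: read the wrist's pose just before it. camera_params takes no time and is no camera call.
- ctrl.finish_job(): hands the job in, once; it reports no verdict.
Trained networks look in the newest picture that a camera, given by its name, has taken for a name from the list of things; names that differ only in an ending like _2 or _b are one class to them, and where a whole thing is asked for, a point or a joint stands for the part that bears it (a point fixed in the world has none). Each returns a list of dicts, best first, with "score" (0 to 1); they miss things now and then, are a little off and sometimes report something else, mostly with a low value. They report only what shows in the picture. A call takes as long as a camera call. They do not tell look-alikes from the thing itself.
- ctrl.boxes_of(camera, query): "centre" ([x, y, z] in mm, in the coordinates of the camera as it stood for that picture, good to about 4 mm: the middle of the surface that is visible of it).
- ctrl.regions_of(camera, query): "mask" (480x640 bool, what is visible of it).
- ctrl.pinpoint(camera, query): "centre" ([x, y, z] in mm, in the coordinates of the camera as it stood for that picture, good to about 4 mm: a listed point, or the origin of a listed thing).
The state is a dict: "time_s": time; "joints": joint angles; "dq": joint speeds; "tau": joint torques, N m; "eef_pos": TCP position; "ee_rot": TCP orientation; "force": force on the tool from outside, world axes, zero at the start; "wrist_torque": the same for the moment, N m; "grip_width": opening from 0.0 (shut) to 1.0 (fully open).
Only numpy, scipy, OpenCV 4.12 (cv2) and the standard library are available. Lean on these libraries where they do the work, as an engineer would, in place of code of your own. Each camera call takes 0.05 s, during which the arm holds its last target.

## Task

Tidy the painting table: stand the square tin, the small round jar and the notched mixing cup upright, each flat inside the tray of its own shape and size, and stack the eared cup upright on the notched cup so that both ears drop fully home into the notches. Leave the tub, the squeeze bottle and the brush pot where they stand.

Things in the scene. Friction and masses are not known exactly. Their poses are not given: they have to be found in the camera images.
- tin_c (a point): Square metal paint tin with a pressed square lid and a blank paper band, 52 x 52 mm, 58 mm tall (body 50 mm, then a 46 mm lid); loose. Point at its centre, 29 mm above its underside; z up, x and y square to its sides.
- jar_c (a point): Small round white jar with a black screw lid, 44 mm across the lid (42 below it), 56 mm tall; the lid is its top 16 mm; loose. Point at its centre, 28 mm above its underside; z up.
- notched_c (a point): White porcelain mixing cup, open on top, 62 mm across, 44 mm tall, wall 6 mm, with two notches 15 mm wide and 10 mm deep cut through its rim on opposite sides; loose, the lower cup of the stack. Point on its axis, 22 mm above its underside; z up, notches at +x and -x.
- eared_c (a point): White porcelain open cup, 62 mm across, 46 tall, loose. Two opposite ears (ribs 10 mm wide, 72 mm over both) run from the underside to 26 up. Its 44 mm foot, 8 high, enters the notched cup's 50 mm mouth as the ear ends drop into the notches. Point on its axis, 23 mm up; z up, ears at +x and -x. Seated, this point is 37 mm above the notched cup's point (45 if the ears lie on the rim).
- tray_square: Shallow square dark wood tray, fixed to the table: recess 66 x 66 mm, outside 78 mm, floor 4 mm above the table, rim 9 mm above the table. Origin under its centre at table height; x and y square to its sides.
- tray_small: Shallow round dark wood tray, the smaller of the two, fixed to the table: recess 58 mm across, outside 70 mm, floor 4 mm and rim 9 mm above the table. Origin under its centre at table height.
- tray_large: Shallow round dark wood tray, the larger of the two, fixed to the table: recess 76 mm across, outside 88 mm, floor 4 mm and rim 9 mm above the table. Origin under its centre at table height.
- tub_c (a point): Bystander: grey round lidded pigment tub, 80 mm across, 60 mm tall, loose, beyond the work. Point at its centre, 30 mm up.
- squeeze_c (a point): Bystander: blue squeeze bottle with a black cone cap, 60 mm across, 112 mm tall, loose, beyond the work. Point at its centre, 56 mm up.
- brushpot_c (a point): Bystander: terracotta pot of brushes, 80 mm across, pot 100 mm tall, brushes to about 225 mm, loose, at the left of the work. Point on its axis, 50 mm up.
Not all that is in view belongs to the job. Leave any orange or red look-alike of the part that bears jar_c alone.

How it is judged:
By the outcome, as a careful person would: the job done as asked, in the order asked, and still so for the second after the job is handed in, with the robot touching nothing.
It also fails if it takes over 120 s, if anything falls off the work surface, if the arm or the gripper's body presses on something with over 40 N, if the wrist force passes 120 N, or if a joint passes its speed limit or range.

## Working session

There is one attempt and no reset: what is moved stays moved. The work goes in short steps, Python scripts to look and compute and a tool call to move; the robot and the scene stay as the last step left them, time stands still between calls to the robot, and variables do not carry over. Pictures are saved under pics/ and viewed, and the job is handed in when it is done.

Besides the shell and the picture viewer there is one more tool, called after ">>>" by a JSON object that holds its "op" and its "data", one argument or row to a line. drive_tool: Moves the arm, as the interface text tells. Its arguments: {"type":"object","properties":{"gripper":{"type":"array","items":{"type":"number"}},"offset":{"type":"array","items":{"type":"array","items":{"type":"number"}}},"turn":{"type":"array","items":{"type":"number"}},"force":{"type":"number"}},"required":["gripper","offset","turn"]}

```bash
mkdir -p pics
cat > h.py <<'E'
import numpy as np, cv2
from rig import ctrl
from scipy.spatial.transform import Rotation as R
def rot(q): return R.from_quat([q[1],q[2],q[3],q[0]]).as_matrix()
def T_wc(name,s=None):
    p=ctrl.camera_params(name)
    if name=='wrist':
        s=s or ctrl.sense(); T=np.eye(4);T[:3,:3]=rot(s['ee_rot']);T[:3,3]=s['eef_pos']
        return T@np.array(p['tool_from_camera'])
    return np.linalg.inv(np.array(p['view']))
def K(name):
    p=ctrl.camera_params(name); f=240/np.tan(np.radians(p['fovy'])/2); return f,p.get('cx',320),p.get('cy',240)
def cloud(name,d,T):
    f,cx,cy=K(name); v,u=np.mgrid[:480,:640]
    P=np.stack([(u-cx)/f*d,(v-cy)/f*d,d,np.ones_like(d)],-1)
    return (P@T.T)[...,:3]
def shot(name,fn):
    s=ctrl.sense(); T=T_wc(name,s); im,d=ctrl.capture(name)
    cv2.imwrite('pics/'+fn,im[...,::-1]); return im,d,T,cloud(name,d,T)
def w(T,c): return (T@np.append(c,1))[:3]
E
python3 - <<'E'
from h import *
s=ctrl.sense();print(s); print(rot(s['ee_rot']).round(3))
for n in ['scene','top','wrist']:
    im,d,T,P=shot(n,n+'0.png'); print(n,T.round(3).tolist(),K(n)); np.savez('pics/'+n+'0.npz',im=im,d=d,T=T,P=P)
    if n=='wrist':continue
    for q in ['tin_c','jar_c','notched_c','eared_c','tray_square','tray_small','tray_large','tub_c','squeeze_c','brushpot_c']:
        for r in ctrl.pinpoint(n,q)[:3]: print(n,q,round(r['score'],2),w(T,r['centre']).round(0))
E
```

```text
{'time_s': 0.0, 'joints': array([ 9.22570866e-01,  3.13421652e-01,  1.49842259e+00,  5.34090699e-05,
        1.33099016e+00, -2.23387019e-01]), 'dq': array([-0.00037942, -0.00101506, -0.00029547,  0.00043187,  0.0012874 ,
        0.00044541]), 'tau': array([-2.76454348e-04, -4.12270188e+01, -2.59737736e+01, -2.26101497e-04,
        4.12817331e-03,  1.62593147e-05]), 'eef_pos': array([216.23075244, 478.13184449, 230.75503407]), 'ee_rot': array([-0.59404373,  0.59431002,  0.38292659, -0.38376409]), 'force': array([ 0.81206892, -0.28576113, -0.12181136]), 'wrist_torque': array([0.01564859, 0.00334999, 0.01857777]), 'grip_width': 1.000068931032012}
[[ 0.412 -0.001 -0.911]
 [ 0.911 -0.001  0.412]
 [-0.001 -1.     0.   ]]
scene [[-0.754, 0.534, -0.382, 1036.181], [0.656, 0.605, -0.451, 612.213], [-0.01, -0.591, -0.807, 969.196], [0.0, 0.0, 0.0, 1.0]] (np.float64(452.1738653916025), 318.5839716006443, 239.17402209523735)
scene tin_c 0.69 [ 434. -336.   29.]
scene jar_c 0.89 [ 687. -235.   27.]
scene jar_c 0.71 [627. -25.  24.]
scene jar_c 0.67 [435.  93.   1.]
scene notched_c 0.75 [ 419. -1
[... 599 characters left out ...]
2944809726, 241.4946218292758)
top tin_c 0.55 [ 431. -333.   32.]
top jar_c 0.85 [ 603. -214.   29.]
top jar_c 0.73 [ 515. -189.   25.]
top notched_c 0.79 [ 420. -119.   18.]
top notched_c 0.68 [627. -25.  21.]
top eared_c 0.62 [624. -27.  19.]
top tray_square 0.98 [430.  92.   2.]
top tray_small 0.85 [604. 235.  -1.]
top tray_large 0.71 [449. 343.  -4.]
top tray_large 0.37 [603. 236.  -1.]
top tub_c 0.65 [752. 125.  28.]
top tub_c 0.52 [ 601. -213.   30.]
top squeeze_c 0.85 [ 742. -103.   58.]
wrist [[0.413, 0.861, 0.298, 139.377], [0.911, -0.389, -0.136, 513.221], [-0.001, 0.328, -0.945, 374.365], [0.0, 0.0, 0.0, 1.0]] (np.float64(427.7169089190318), 318.85638238677865, 237.32392301620004)
```

View pics.

View pics/scene0.png

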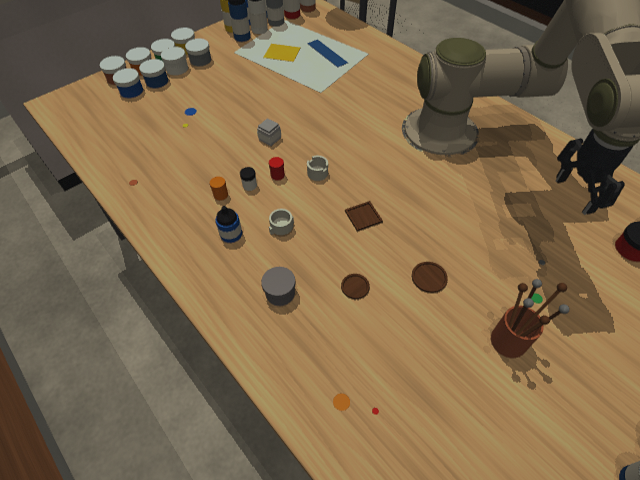

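View pics/top0.png

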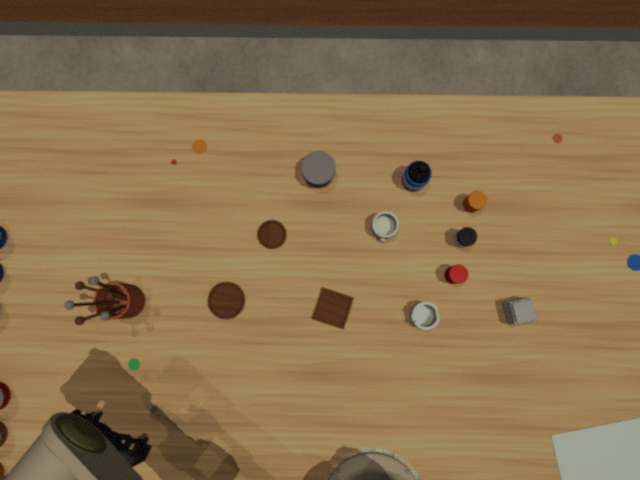

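Run:
```python
from h import *
a=np.load('pics/top0.npz');im=a['im'];P=a['P']
c=[im[y-28:y+28,x-28:x+28] for x,y in [(520,312),(466,237),(425,315),(384,226),(332,308),(457,274)]]
c=[cv2.resize(k,(260,260),interpolation=cv2.INTER_CUBIC) for k in c]
o=np.vstack([np.hstack(c[:3]),np.hstack(c[3:])]); cv2.imwrite('pics/crop0.png',o[...,::-1])
b=np.load('pics/scene0.npz');PS=b['P']
for n,(x,y),h in [('tin',(432,-333),58),('jar',(603,-214),56),('red',(515,-189),56),('notch',(420,-115),44),('ear',(626,-25),46),('tsq',(432,92),9),('tsm',(605,237),9),('tlg',(448,340),9),('tub',(752,128),60),('sq',(742,-102),112),('orange',(687,-235),56)]:
  for nm,Q in(('top',P),('scene',PS)):
    m=(np.hypot(Q[...,0]-x,Q[...,1]-y)<60)
    z=Q[...,2][m]; mm=m&(abs(Q[...,2]-h)<6 if h>10 else (Q[...,2]>6)) 
    q=Q[mm]
    if len(q)<5: print(n,nm,'few',z.max());continue
    print(n,nm,len(q),'ctr',((q.max(0)+q.min(0))/2).round(1),'ext',np.ptp(q,axis=0).round(0),'mean',q.mean(0).round(1),'zmed table',np.median(z).round(1), cv2.minAreaRect(q[:,:2].astype(np.float32)))
```

```text
tin top 450 ctr [ 432.7 -334.    58. ] ext [51. 53. 12.] mean [ 432.  -332.8   57.7] zmed table 1.6 ((432.77490234375, -332.02227783203125), (48.821929931640625, 51.13812255859375), 11.505409240722656)
tin scene 162 ctr [ 436.9 -328.3   57.3] ext [59. 53. 10.] mean [ 436.7 -328.9   56.7] zmed table 9.5 ((436.1829528808594, -330.93505859375), (50.69895935058594, 47.43317413330078), 16.45963478088379)
jar top 291 ctr [ 598.5 -212.7   56. ] ext [42. 44. 12.] mean [ 598.2 -211.6   55.7] zmed table 0.3 ((598.7674560546875, -211.5887451171875), (42.2407112121582, 43.1606559753418), 67.55526733398438)
jar scene 148 ctr [ 602.8 -208.6   55.4] ext [44. 46. 10.] mean [ 602.3 -207.    55.2] zmed table 0.2 ((601.6221313476562, -208.67466735839844), (42.47389221191406, 40.98634719848633), 40.158050537109375)
red top 296 ctr [ 513.4 -190.8   55.4] ext [43. 44. 10.] mean [ 513.  -190.1   55.3] zmed table 0.5 ((513.1934814453125, -190.43121337890625), (41.8813591003418, 42.49564743041992), 69.97876739501953)
red scene 143 ctr [ 516.5 -187.2   55. ] ext [42. 47. 10.] mean [ 516.5 -185.9   54.6] zmed 
[... 2579 characters left out ...]
4794921875, -101.34876251220703), (12.518200874328613, 10.54484748840332), 43.15571594238281)
sq scene 25 ctr [744.5 -96.5 110.2] ext [13. 16.  7.] mean [744.5 -96.2 110.5] zmed table 5.1 ((744.4944458007812, -96.9178466796875), (13.029975891113281, 14.158015251159668), 15.373187065124512)
orange top 283 ctr [ 682.5 -237.2   55.4] ext [42. 44. 11.] mean [ 682.4 -236.5   55.4] zmed table 0.4 ((682.587646484375, -236.82937622070312), (42.04973220825195, 43.280765533447266), 65.60802459716797)
orange scene 156 ctr [ 686.2 -232.8   54.8] ext [42. 45. 10.] mean [ 686.8 -231.8   54.8] zmed table 0.1 ((685.7454223632812, -232.89501953125), (45.631866455078125, 39.27227783203125), 53.33302307128906)
```

View pics/crop0.png

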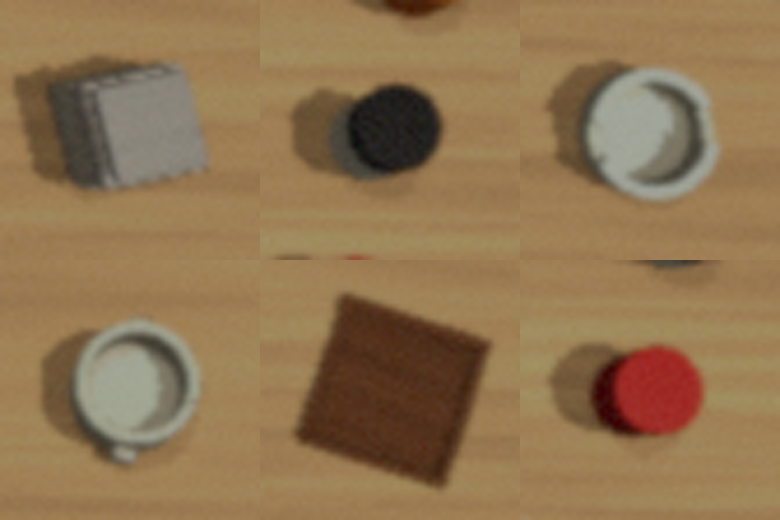

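```bash
cat >> h.py <<'E'
def yaw(s): r=rot(s['ee_rot']); return np.degrees(np.arctan2(r[1,0],r[0,0]))
def plan(tgt,yw=None,step=36):
    s=ctrl.sense(); r=rot(s['ee_rot']); d=r.T@(np.array(tgt)-s['eef_pos'])
    n=max(1,int(np.ceil(np.linalg.norm(d)/step)))
    print('pos',s['eef_pos'].round(1),'yaw',yaw(s).round(1),'t',round(s['time_s'],2),'q',np.degrees(s['joints']).round(0),'grip',round(s['grip_width'],3),'F',s['force'].round(1))
    print('tool d',d.round(1),'n',n,'row(m)',(d/n/1000).round(4).tolist())
    if yw is not None:
        t=-(yw-yaw(s)); t=(t+180)%360-180; m=int(np.ceil(abs(t)/7)); print('turn',t.round(1),'rows',m,'each',round(t/max(m,1),2))
E
python3 -c "
from h import *
plan([434,-331,190],13)
for n in ['top0','scene0']: pass
"
```

```text
pos [216.4 478.3 231.3] yaw 65.7 t 1.15 q [ 53.  18.  86.   0.  76. -13.] grip 0.996 F [ 0.3 -0.6  0. ]
tool d [-647.7   41.3 -531.8] n 24 row(m) [-0.027, 0.0017, -0.0222]
turn 52.7 rows 8 each 6.58
```

>>> {"op": "drive_tool", "data": {
  "gripper": [0, 0, 0, 0, 0, 0, 0, 0, 0, 0, 0, 0, 0, 0, 0, 0, 0, 0, 0, 0],
  "offset": [
    [-0.027, 0.0015, -0.0222],
    [-0.027, 0.0015, -0.0222],
    [-0.027, 0.0015, -0.0222],
    [-0.027, 0.0015, -0.0222],
    [-0.027, 0.0015, -0.0222],
    [-0.027, 0.0015, -0.0222],
    [-0.027, 0.0015, -0.0222],
    [-0.027, 0.0015, -0.0222],
    [-0.027, 0.0015, -0.0222],
    [-0.027, 0.0015, -0.0222],
    [-0.027, 0.0015, -0.0222],
    [-0.027, 0.0015, -0.0222],
    [-0.027, 0.0015, -0.0222],
    [-0.027, 0.0015, -0.0222],
    [-0.027, 0.0015, -0.0222],
    [-0.027, 0.0015, -0.0222],
    [-0.027, 0.0015, -0.0222],
    [-0.027, 0.0015, -0.0222],
    [-0.027, 0.0015, -0.0222],
    [-0.027, 0.0015, -0.0222]
  ],
  "turn": [0, 0, 0, 0, 0, 0, 0, 0, 0, 0, 0, 0, 0, 0, 0, 0, 0, 0, 0, 0]
}}

```text
time_s: 2.82
eef_pos: [398.4, -198.6, 201.3]
ee_rot: [-0.594, 0.594, 0.383, -0.383]
force: [-0.1, 0.4, 0.9]
grip_width: 0.997
```

>>> {"op": "drive_tool", "data": {
  "gripper": [0, 0, 0, 0, 0, 0, 0, 0],
  "offset": [
    [0, 0, 0],
    [0, 0, 0],
    [0, 0, 0],
    [0, 0, 0],
    [0, 0, 0],
    [0, 0, 0],
    [0, 0, 0],
    [0, 0, 0]
  ],
  "turn": [6.6, 6.6, 6.6, 6.6, 6.6, 6.6, 6.6, 6.6]
}}

```text
time_s: 3.48
eef_pos: [398.4, -196.7, 201.4]
ee_rot: [-0.703, 0.703, 0.077, -0.077]
force: [0.9, -0.4, -1.0]
grip_width: 1.001
```

```bash
python3 -c "
from h import *
plan([434,-331,190],13)
"
```

```text
pos [ 398.4 -196.7  201.4] yaw 12.5 t 3.48 q [-41.   9. 102.  -0.  69. -54.] grip 1.001 F [ 0.9 -0.4 -1. ]
tool d [   5.6   11.4 -138.8] n 4 row(m) [0.0014, 0.0028, -0.0347]
turn -0.5 rows 1 each -0.46
```

>>> {"op": "drive_tool", "data": {
  "gripper": [0, 0, 0, 0, 0],
  "offset": [
    [0.0014, 0.0028, -0.0347],
    [0.0014, 0.0028, -0.0347],
    [0.0014, 0.0028, -0.0347],
    [0.0014, 0.0028, -0.0347],
    [0, 0, 0]
  ],
  "turn": [0, 0, 0, 0, 0]
}}

```text
time_s: 3.9
eef_pos: [435.0, -335.3, 188.8]
ee_rot: [-0.703, 0.703, 0.078, -0.078]
force: [-0.0, -0.2, -0.4]
grip_width: 0.995
```

Run:
```python
from h import *
im,d,T,P=shot('wrist','w1.png'); plan([434,-331,190],13)
m=(np.hypot(P[...,0]-434,P[...,1]+331)<60)&(abs(P[...,2]-58)<4)
q=P[m].astype(np.float32); print(len(q),q.mean(0),cv2.minAreaRect(q[:,:2]),np.median(P[...,2][(abs(P[...,2])<8)]))
```

```text
pos [ 434.6 -332.8  189. ] yaw 12.7 t 3.95 q [-50.  23.  85.  -0.  72. -62.] grip 0.998 F [-0.1  0.5  0.9]
tool d [-0.2 -1.   1.9] n 1 row(m) [-0.0002, -0.001, 0.0019]
turn -0.3 rows 1 each -0.27Traceback (most recent call last):
  File "<stdin>", line 4, in <module>
cv2.error: OpenCV(4.12.0) /io/opencv/modules/imgproc/src/convhull.cpp:143: error: (-215:Assertion failed) total >= 0 && (depth == CV_32F || depth == CV_32S) in function 'convexHull'
```

View pics/w1.png

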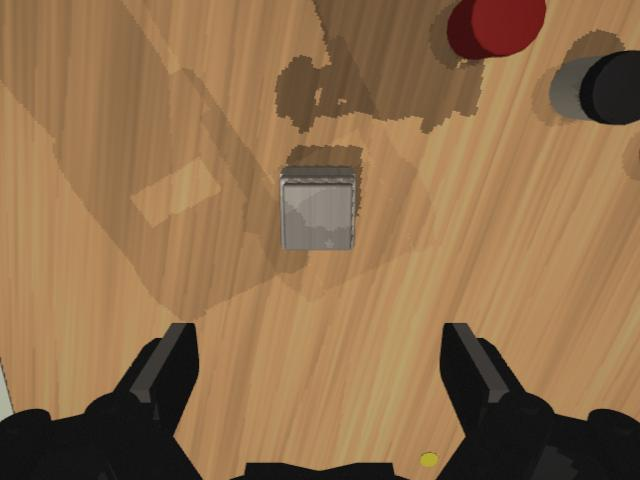

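Run:
```python
from h import *
im,d,T,P=shot('wrist','w1.png'); s=ctrl.sense()
print(P[212,318],P[300,300],d[212,318], P[400,300])
t=ctrl.camera_params('wrist')['tool_from_camera'];print(np.array(t).round(3),ctrl.grip_depth)
```

```text
[ 432.40998857 -326.01530483   57.78934908] [ 437.84666795 -421.92876499    1.20726801] 284.57947 [ 459.49937888 -524.89550539    1.28471806]
[[ 1.00000e+00 -0.00000e+00 -1.00000e-03  2.45000e-01]
 [ 1.00000e-03 -3.29000e-01  9.44000e-01 -1.43059e+02]
 [-0.00000e+00 -9.44000e-01 -3.29000e-01  8.46820e+01]
 [ 0.00000e+00  0.00000e+00  0.00000e+00  1.00000e+00]] 18.700000000000003
```

```bash
cat >> h.py <<'E'
def top_of(P,x,y,zlo,zhi,r=60,verbose=True):
    m=(np.hypot(P[...,0]-x,P[...,1]-y)<r)&(P[...,2]>zlo)&(P[...,2]<zhi)
    q=P[m]
    if len(q)<10: print('few',len(q)); return q
    rect=cv2.minAreaRect(np.ascontiguousarray(q[:,:2],dtype=np.float32))
    c,rad=cv2.minEnclosingCircle(np.ascontiguousarray(q[:,:2],dtype=np.float32))
    if verbose: print(len(q),'mean',q.mean(0).round(1),'rect',np.round(rect[0],1),np.round(rect[1],1),round(rect[2],1),'circ',np.round(c,1),round(rad,1))
    return q
E
python3 - <<'E'
from h import *
im,d,T,P=shot('wrist','w1.png')
top_of(P,434,-331,54,62); top_of(P,434,-331,42,53)
plan([434,-331,190])
E
```

```text
4477 mean [ 432.7 -331.8   58.4] rect [ 432.9 -332.7] [46. 46.] 12.6 circ [ 433.  -332.8] 31.3
990 mean [ 430.5 -319.2   49.2] rect [ 432.9 -332.6] [52.  51.7] 12.5 circ [ 432.8 -333.1] 35.4
pos [ 434.6 -330.4  189.8] yaw 12.8 t 4.05 q [-50.  23.  86.   0.  72. -62.] grip 0.999 F [-0.4 -0.1 -0.3]
tool d [-0.7 -0.2 -0.4] n 1 row(m) [-0.0007, -0.0002, -0.0004]
```

>>> {"op": "drive_tool", "data": {
  "gripper": [0, 0, 0, 0, 0, 0, 0, 0, 0],
  "offset": [
    [-0.002, 0.03, -0.002],
    [0, 0.03, 0],
    [0, 0.03, 0],
    [0, 0.03, 0],
    [0, 0.03, 0],
    [0, 0.02, 0],
    [0, 0.01, 0],
    [0, 0, 0],
    [0, 0, 0]
  ],
  "turn": [0, 0, 0, 0, 0, 0, 0, 0, 0]
}}

```text
time_s: 4.8
eef_pos: [433.6, -333.0, 11.1]
ee_rot: [-0.702, 0.703, 0.08, -0.079]
force: [0.5, 0.1, 0.5]
grip_width: 0.999
```

```bash
python3 -c "
from h import *
plan([432.9,-332.6,8],12.5)
"
```

```text
pos [ 433.6 -333.    11.1] yaw 12.9 t 4.8 q [-50.  36.  95.  -0.  49. -63.] grip 0.999 F [0.5 0.1 0.5]
tool d [-0.6  3.1  0.6] n 1 row(m) [-0.0006, 0.0031, 0.0006]
turn 0.4 rows 1 each 0.4
```

Good. Close.

>>> {"op": "drive_tool", "data": {
  "gripper": [0.3, 0.6, 0.6, 0.6, 0.6, 0.6, 0.6, 0.6, 0.6],
  "offset": [
    [-0.0006, 0.003, 0.0006],
    [0, 0, 0],
    [0, 0, 0],
    [0, 0, 0],
    [0, 0, 0],
    [0, 0, 0],
    [0, 0, 0],
    [0, 0, 0],
    [0, 0, 0]
  ],
  "turn": [0, 0, 0, 0, 0, 0, 0, 0, 0],
  "force": 40
}}

```text
time_s: 5.55
eef_pos: [432.9, -333.0, 8.1]
ee_rot: [-0.702, 0.703, 0.08, -0.079]
force: [-0.5, 2.0, 6.3]
grip_width: 0.606
```

>>> {"op": "drive_tool", "data": {
  "gripper": [0.6, 0.6, 0.6, 0.6, 0.6, 0.6],
  "offset": [
    [0, -0.01, 0],
    [0, -0.02, 0],
    [0, -0.03, 0],
    [0, -0.03, 0],
    [0, -0.02, 0],
    [0, 0, 0]
  ],
  "turn": [0, 0, 0, 0, 0, 0]
}}

```text
time_s: 6.05
eef_pos: [433.8, -334.0, 121.8]
ee_rot: [-0.7, 0.705, 0.081, -0.078]
force: [0.5, 0.1, -1.8]
grip_width: 0.604
```

Run:
```python
from h import *
im,d,T,P=shot('wrist','w2.png')
s=ctrl.sense(); e=s['eef_pos']
top_of(P,e[0],e[1],e[2]+20,e[2]+70)
plan([434,93,120],-18.5)
```

```text
55688 mean [ 431.2 -324.3  170.5] rect [ 432.9 -332.3] [118.2  50.4] 12.5 circ [ 432.8 -332. ] 59.9
pos [ 433.  -333.2  119.1] yaw 12.9 t 6.1 q [-50.  27.  91.   0.  62. -63.] grip 0.603 F [ 0.3 -0.4 -3.1]
tool d [ 95.9  -2.2 415.3] n 12 row(m) [0.008, -0.0002, 0.0346]
turn 31.4 rows 5 each 6.27
```

View pics/w2.png

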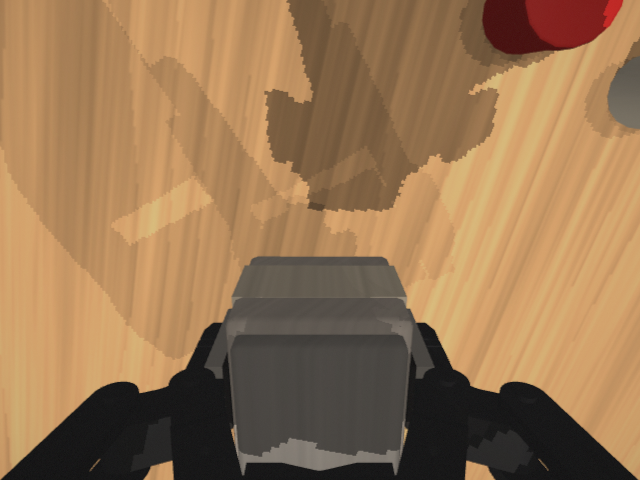

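>>> {"op": "drive_tool", "data": {
  "gripper": [0.6, 0.6, 0.6, 0.6, 0.6, 0.6, 0.6, 0.6, 0.6, 0.6, 0.6, 0.6, 0.6, 0.6, 0.6, 0.6],
  "offset": [
    [0.004, 0, 0.0175],
    [0.008, 0, 0.0346],
    [0.008, 0, 0.0346],
    [0.008, 0, 0.0346],
    [0.008, 0, 0.0346],
    [0.008, 0, 0.0346],
    [0.008, 0, 0.0346],
    [0.008, 0, 0.0346],
    [0.008, 0, 0.0346],
    [0.008, 0, 0.0346],
    [0, 0, 0],
    [0, 0, 0],
    [0, 0, 0],
    [0, 0, 0],
    [0, 0, 0],
    [0, 0, 0]
  ],
  "turn": [0, 0, 0, 0, 0, 0, 0, 0, 0, 0, 6.3, 6.3, 6.3, 6.3, 6.3, 0]
}}

```text
time_s: 7.43
eef_pos: [432.5, 5.1, 115.9]
ee_rot: [0.698, -0.697, 0.117, -0.115]
force: [-0.6, 0.1, -2.3]
grip_width: 0.6
```

Run:
```python
from h import *
im,d,T,P=shot('wrist','w3.png')
plan([434,93,120],-18.5)
top_of(P,434,93,6.5,12); print(P[...,2][(np.hypot(P[...,0]-434,P[...,1]-93)<15)].mean())
```

```text
pos [432.6   5.1 116.1] yaw -18.5 t 7.48 q [-15.  14. 110.  -0.  56.   4.] grip 0.608 F [ 0.5 -0.3 -2.6]
tool d [-26.6  -3.9  83.8] n 3 row(m) [-0.0089, -0.0013, 0.0279]
turn -0.0 rows 1 each -0.02
6189 mean [434.6  95.1   9.3] rect [433.7  91.6] [78.2 78. ] 72.2 circ [434.1  91.7] 54.5
4.512163146017598
```

View pics/w3.png

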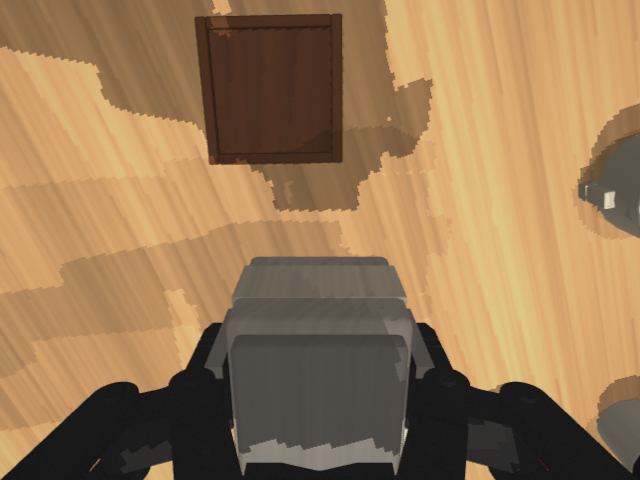

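>>> {"op": "drive_tool", "data": {
  "gripper": [0.6, 0.6, 0.6, 0.6, 0.6],
  "offset": [
    [-0.0085, 0, 0.0275],
    [-0.0085, 0, 0.0275],
    [-0.0085, 0, 0.0275],
    [0, 0, 0],
    [0, 0, 0]
  ],
  "turn": [-0.7, 0, 0, 0, 0]
}}

```text
time_s: 7.9
eef_pos: [434.3, 92.1, 116.5]
ee_rot: [-0.699, 0.699, -0.109, 0.108]
force: [-0.8, -0.7, -2.8]
grip_width: 0.605
```

```bash
python3 -c "
from h import *
plan([433.8,91.6,13],-17.8)
"
```

```text
pos [434.3  92.1 116.5] yaw -17.6 t 7.9 q [ -3.  16. 108.  -0.  57.  14.] grip 0.605 F [-0.8 -0.7 -2.8]
tool d [ -0.2 103.5  -0.6] n 3 row(m) [-0.0001, 0.0345, -0.0002]
turn 0.2 rows 1 each 0.18
```

>>> {"op": "drive_tool", "data": {
  "gripper": [0.6, 0.6, 0.6, 0.6, 0.6, 0.6, 0.6, 0.6, 0.6],
  "offset": [
    [0, 0.02, 0],
    [0, 0.03, 0],
    [0, 0.025, 0],
    [0, 0.015, 0],
    [0, 0.008, 0],
    [0, 0.004, 0],
    [0, 0.0015, 0],
    [0, 0, 0],
    [0, 0, 0]
  ],
  "turn": [0, 0, 0, 0, 0, 0, 0, 0, 0]
}}

```text
time_s: 8.65
eef_pos: [435.4, 91.1, 14.3]
ee_rot: [0.699, -0.698, 0.11, -0.111]
force: [0.4, 0.1, -2.4]
grip_width: 0.606
```

```bash
python3 -c "
from h import *
plan([433.8,91.6,12.5],-17.8)
"
```

```text
pos [435.4  91.1  14.3] yaw -17.9 t 8.65 q [ -3.  27. 112.  -0.  41.  15.] grip 0.606 F [ 0.4  0.1 -2.4]
tool d [-1.7  1.8  0. ] n 1 row(m) [-0.0017, 0.0018, 0.0]
turn -0.1 rows 1 each -0.13
```

>>> {"op": "drive_tool", "data": {
  "gripper": [0.6, 0.6, 0.4, 0.2, 0, 0, 0, 0, 0, 0, 0, 0],
  "offset": [
    [-0.0015, 0.002, 0],
    [0, 0, 0],
    [0, 0, 0],
    [0, 0, 0],
    [0, 0, 0],
    [0, 0, 0],
    [0, -0.02, 0],
    [0, -0.035, 0],
    [0, -0.035, 0],
    [0, -0.035, 0],
    [0, -0.035, 0],
    [0, 0, 0]
  ],
  "turn": [0, 0, 0, 0, 0, 0, 0, 0, 0, 0, 0, 0]
}}

```text
time_s: 9.65
eef_pos: [436.0, 91.7, 177.5]
ee_rot: [0.699, -0.698, 0.106, -0.114]
force: [1.3, 0.2, 2.0]
grip_width: 1.001
```

Run:
```python
from h import *
im,d,T,P=shot('wrist','w4.png')
top_of(P,434,92,58,66); 
plan([600,-210.5,190],74)
```

```text
4944 mean [434.3  93.1  62.5] rect [433.9  92.1] [45.7 46.1] 71.9 circ [433.9  91.8] 31.5
pos [434.8  91.7 174.3] yaw -17.9 t 9.7 q [ -3.  11. 104.   0.  65.  15.] grip 0.999 F [-1.2  0.1 -1.1]
tool d [ 250.3  -14.5 -236.7] n 10 row(m) [0.025, -0.0014, -0.0237]
turn -91.9 rows 14 each -6.57
```

View pics/w4.png

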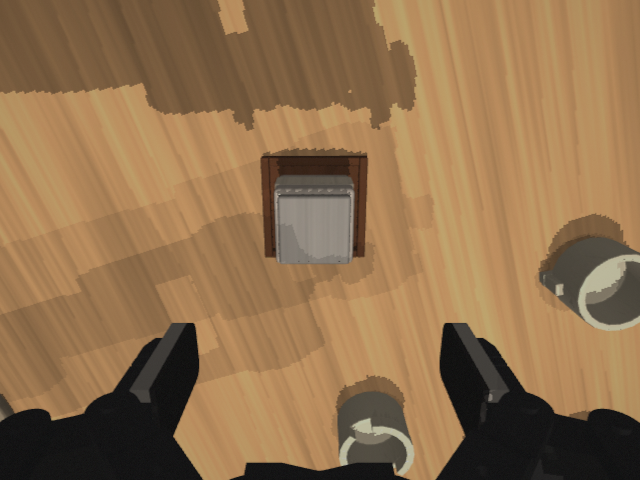

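>>> {"op": "drive_tool", "data": {
  "gripper": [0, 0, 0, 0, 0, 0, 0, 0, 0, 0, 0],
  "offset": [
    [0.0125, -0.0008, -0.0118],
    [0.025, -0.0014, -0.0237],
    [0.025, -0.0014, -0.0237],
    [0.025, -0.0014, -0.0237],
    [0.025, -0.0014, -0.0237],
    [0.025, -0.0014, -0.0237],
    [0.025, -0.0014, -0.0237],
    [0.025, -0.0014, -0.0237],
    [0.025, -0.0014, -0.0237],
    [0.025, -0.0014, -0.0237],
    [0.0125, 0, -0.0118]
  ],
  "turn": [0, 0, 0, 0, 0, 0, 0, 0, 0, 0, 0]
}}

```text
time_s: 10.62
eef_pos: [598.8, -213.9, 182.8]
ee_rot: [0.698, -0.698, 0.112, -0.11]
force: [0.8, 0.4, 0.1]
grip_width: 1.004
```

>>> {"op": "drive_tool", "data": {
  "gripper": [0, 0, 0, 0, 0, 0, 0, 0, 0, 0, 0, 0, 0, 0, 0],
  "offset": [
    [0, 0, 0],
    [0, 0, 0],
    [0, 0, 0],
    [0, 0, 0],
    [0, 0, 0],
    [0, 0, 0],
    [0, 0, 0],
    [0, 0, 0],
    [0, 0, 0],
    [0, 0, 0],
    [0, 0, 0],
    [0, 0, 0],
    [0, 0, 0],
    [0, 0, 0],
    [0, 0, 0]
  ],
  "turn": [-6.57, -6.57, -6.57, -6.57, -6.57, -6.57, -6.57, -6.57, -6.57, -6.57, -6.57, -6.57, -6.57, -6.57, 0]
}}

```text
time_s: 11.87
eef_pos: [597.9, -210.5, 183.1]
ee_rot: [0.565, -0.563, -0.426, 0.427]
force: [0.3, 0.5, -0.1]
grip_width: 0.997
```

Run:
```python
from h import *
im,d,T,P=shot('wrist','w5.png')
q=top_of(P,600,-210.5,52,60,r=40)
s=ctrl.sense()
plan([600,-210.5,190],74)
```

```text
3221 mean [ 598.9 -211.4   56.3] rect [ 599.7 -211.7] [42.8 43. ] 33.6 circ [ 599.9 -211.6] 21.9
pos [ 598.  -210.5  183.4] yaw 73.9 t 11.92 q [ -30.   34.   69.    0.   77. -104.] grip 0.996 F [ 0.7 -0.3  0.5]
tool d [ 0.6 -6.6 -1.9] n 1 row(m) [0.0006, -0.0066, -0.0019]
turn -0.1 rows 1 each -0.08
```

View pics/w5.png

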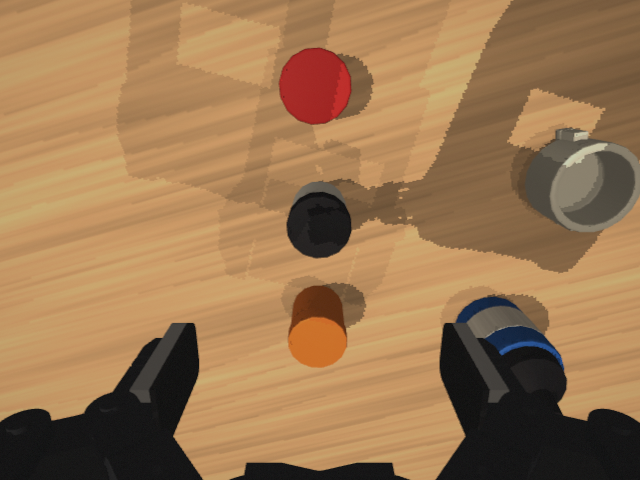

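>>> {"op": "drive_tool", "data": {
  "gripper": [0, 0, 0, 0, 0, 0, 0, 0, 0, 0],
  "offset": [
    [-0.0005, 0.02, -0.002],
    [0, 0.03, 0],
    [0, 0.03, 0],
    [0, 0.03, 0],
    [0, 0.03, 0],
    [0, 0.02, 0],
    [0, 0.01, 0],
    [0, 0.004, 0],
    [0, 0, 0],
    [0, 0, 0]
  ],
  "turn": [0, 0, 0, 0, 0, 0, 0, 0, 0, 0]
}}

```text
time_s: 12.75
eef_pos: [600.7, -212.1, 12.2]
ee_rot: [-0.564, 0.565, 0.426, -0.425]
force: [0.3, 0.4, -0.2]
grip_width: 0.999
```

Run:
```python
from h import *
plan([599.8,-211.6,6],74)
```

```text
pos [ 600.7 -212.1   12.2] yaw 74.0 t 12.75 q [ -30.   45.   77.   -0.   58. -104.] grip 0.999 F [ 0.3  0.4 -0.2]
tool d [0.2 6.2 1. ] n 1 row(m) [0.0002, 0.0062, 0.001]
turn -0.0 rows 1 each -0.02
```

>>> {"op": "drive_tool", "data": {
  "gripper": [0.3, 0.6, 0.7, 0.7, 0.7, 0.7, 0.7, 0.7, 0.7],
  "offset": [
    [0, 0.006, 0.0005],
    [0, 0, 0],
    [0, 0, 0],
    [0, 0, 0],
    [0, 0, 0],
    [0, 0, 0],
    [0, 0, 0],
    [0, 0, 0],
    [0, 0, 0]
  ],
  "turn": [0, 0, 0, 0, 0, 0, 0, 0, 0],
  "force": 35
}}

```text
time_s: 13.5
eef_pos: [599.8, -211.7, 5.6]
ee_rot: [-0.564, 0.565, 0.426, -0.426]
force: [-1.9, 0.7, 6.2]
grip_width: 0.498
```

>>> {"op": "drive_tool", "data": {
  "gripper": [0.7, 0.7, 0.7, 0.7, 0.7, 0.7, 0.7],
  "offset": [
    [0, -0.01, 0],
    [0, -0.02, 0],
    [0, -0.03, 0],
    [0, -0.03, 0],
    [0, -0.03, 0],
    [0, -0.02, 0],
    [0, 0, 0]
  ],
  "turn": [0, 0, 0, 0, 0, 0, 0]
}}

```text
time_s: 14.08
eef_pos: [601.3, -212.4, 150.4]
ee_rot: [-0.562, 0.567, 0.427, -0.425]
force: [0.4, 0.3, -0.2]
grip_width: 0.499
```

Run:
```python
from h import *
im,d,T,P=shot('wrist','w6.png')
plan([530,165,147],50)
```

```text
pos [ 600.4 -211.9  147.3] yaw 74.0 t 14.13 q [ -30.   36.   71.    0.   73. -104.] grip 0.492 F [-0.4 -0.6 -1.8]
tool d [343.   -0.8 171.3] n 11 row(m) [0.0312, -0.0001, 0.0156]
turn 24.0 rows 4 each 6.01
```

View pics/w6.png

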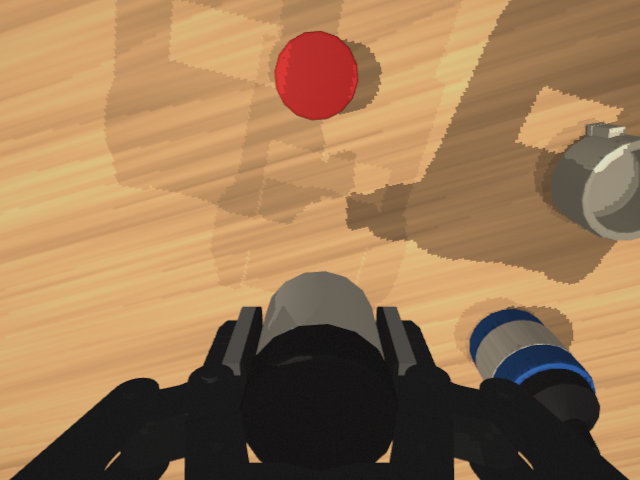

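>>> {"op": "drive_tool", "data": {
  "gripper": [0.7, 0.7, 0.7, 0.7, 0.7, 0.7, 0.7, 0.7, 0.7, 0.7, 0.7, 0.7],
  "offset": [
    [0.0165, 0, 0.0045],
    [0.0328, 0, 0.009],
    [0.0328, 0, 0.009],
    [0.0328, 0, 0.009],
    [0.0328, 0, 0.009],
    [0.0328, 0, 0.009],
    [0.0328, 0, 0.009],
    [0.0328, 0, 0.009],
    [0.0328, 0, 0.009],
    [0.0328, 0, 0.009],
    [0.0328, 0, 0.009],
    [0.0165, 0, 0.0045]
  ],
  "turn": [0, 0, 0, 0, 0, 0, 0, 0, 0, 0, 0, 0]
}}

```text
time_s: 15.13
eef_pos: [601.9, 167.0, 143.1]
ee_rot: [0.565, -0.563, -0.426, 0.427]
force: [0.1, 0.5, -0.9]
grip_width: 0.492
```

>>> {"op": "drive_tool", "data": {
  "gripper": [0.7, 0.7, 0.7, 0.7, 0.7, 0.7, 0.7, 0.7, 0.7, 0.7, 0.7, 0.7],
  "offset": [
    [0, 0, 0],
    [0, 0, 0],
    [0, 0, 0],
    [0, 0, 0],
    [0, 0, 0],
    [0, 0, 0],
    [0, 0, 0],
    [0, 0, 0],
    [0, 0, 0],
    [0, 0, 0],
    [0, 0, 0],
    [0, 0, 0]
  ],
  "turn": [6.7, 6.7, 6.7, 6.7, 6.7, 6.7, 6.7, 6.7, 6.7, 6.7, 6.7, 0]
}}

```text
time_s: 16.13
eef_pos: [602.5, 163.4, 143.1]
ee_rot: [-0.707, 0.707, -0.0, -0.002]
force: [-0.5, 0.2, -1.7]
grip_width: 0.493
```

Run:
```python
from h import *
im,d,T,P=shot('wrist','w7.png')
plan([605.4,236.6,147],0)
top_of(P,605,236,6.5,12,r=50);print(np.median(P[...,2][(np.hypot(P[...,0]-605,P[...,1]-236)<20)]))
```

```text
pos [602.7 163.3 143.4] yaw 0.5 t 16.18 q [ 4. 35. 74.  0. 72.  4.] grip 0.495 F [ 0.3 -0.4  0.5]
tool d [ 3.3 -3.6 73.3] n 3 row(m) [0.0011, -0.0012, 0.0244]
turn 0.5 rows 1 each 0.49
3294 mean [605.9 239.3   9.1] rect [605.6 237.7] [69.3 69.1] 22.3 circ [605.7 237.6] 34.9
4.84493456958603
```

View pics/w7.png

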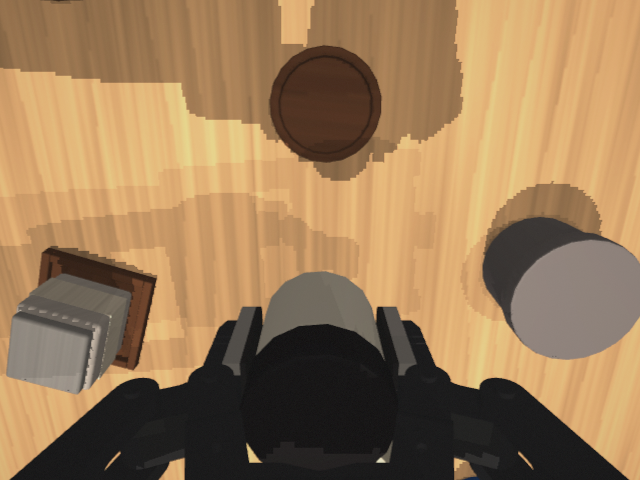

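>>> {"op": "drive_tool", "data": {
  "gripper": [0.7, 0.7, 0.7, 0.7, 0.7, 0.7, 0.7, 0.7, 0.7, 0.7, 0.7, 0.7],
  "offset": [
    [0.001, 0, 0.0247],
    [0.001, 0, 0.0247],
    [0.001, 0, 0.0247],
    [0, 0, 0],
    [0, 0.02, 0],
    [0, 0.03, 0],
    [0, 0.03, 0],
    [0, 0.03, 0],
    [0, 0.01, 0],
    [0, 0.006, 0],
    [0, 0, 0],
    [0, 0, 0]
  ],
  "turn": [0, 0, 0, 0, 0, 0, 0, 0, 0, 0, 0, 0]
}}

```text
time_s: 17.18
eef_pos: [607.0, 237.0, 20.5]
ee_rot: [0.707, -0.707, -0.003, 0.002]
force: [-0.1, 0.3, -0.9]
grip_width: 0.496
```

Run:
```python
from h import *
plan([605.6,237.6,10],0)
```

```text
pos [607.  237.   20.5] yaw 0.4 t 17.18 q [11. 46. 74. -0. 60. 11.] grip 0.496 F [-0.1  0.3 -0.9]
tool d [-1.4 10.5  0.6] n 1 row(m) [-0.0014, 0.0105, 0.0006]
turn 0.4 rows 1 each 0.39
```

>>> {"op": "drive_tool", "data": {
  "gripper": [0.7, 0.7, 0.7, 0.7],
  "offset": [
    [-0.0014, 0.006, 0],
    [0, 0.003, 0],
    [0, 0.0012, 0],
    [0, 0, 0]
  ],
  "turn": [0, 0, 0, 0]
}}

```text
time_s: 17.52
eef_pos: [605.0, 236.9, 9.6]
ee_rot: [0.707, -0.707, -0.002, 0.002]
force: [-1.4, -0.1, 3.4]
grip_width: 0.498
```

Run:
```python
from h import *
plan([605.6,237.6,9.6],0)
```

```text
pos [605.  236.9   9.6] yaw 0.4 t 17.52 q [11. 47. 74. -0. 59. 11.] grip 0.498 F [-1.4 -0.1  3.4]
tool d [0.6 0.  0.7] n 1 row(m) [0.0006, 0.0, 0.0007]
turn 0.4 rows 1 each 0.36
```

>>> {"op": "drive_tool", "data": {
  "gripper": [0.6, 0.4, 0.2, 0, 0, 0, 0, 0, 0, 0, 0, 0],
  "offset": [
    [0, 0, 0],
    [0, 0, 0],
    [0, 0, 0],
    [0, 0, 0],
    [0, 0, 0],
    [0, 0, 0],
    [0, -0.02, 0],
    [0, -0.035, 0],
    [0, -0.035, 0],
    [0, -0.035, 0],
    [0, -0.035, 0],
    [0, 0, 0]
  ],
  "turn": [0, 0, 0, 0, 0, 0, 0, 0, 0, 0, 0, 0]
}}

```text
time_s: 18.52
eef_pos: [607.4, 237.4, 176.7]
ee_rot: [0.708, -0.706, -0.006, -0.002]
force: [1.1, 0.3, 1.5]
grip_width: 1.001
```

Run:
```python
from h import *
im,d,T,P=shot('wrist','w8.png')
top_of(P,605,238,56,64,r=40); 
im,d,T,P=shot('top','top8.png'); np.savez('pics/top8.npz',im=im,P=P)
top_of(P,420,-116,40,50);top_of(P,625,-26,40,50)
plan([420,-116,190],74)
c=[cv2.resize(im[y-25:y+25,x-25:x+25],(400,400),interpolation=cv2.INTER_CUBIC) for x,y in [(425,315),(384,226)]]
cv2.imwrite('pics/c8.png',np.hstack(c)[...,::-1])
```

```text
3467 mean [604.8 237.7  60.4] rect [604.9 236.8] [42.8 43.1] 75.2 circ [604.8 236.7] 21.9
175 mean [ 419.1 -117.9   44. ] rect [ 418.8 -117.9] [61.3 56.4] 9.0 circ [ 419.4 -118.1] 31.3
211 mean [625.4 -28.   45. ] rect [625.4 -28.1] [60.  60.5] 45.8 circ [625.7 -27.8] 30.8
pos [605.3 236.9 169.9] yaw 0.3 t 18.62 q [11. 36. 67.  0. 77. 11.] grip 1.0 F [ 0.   0.2 -1.5]
tool d [-187.3  -20.7 -351.8] n 12 row(m) [-0.0156, -0.0017, -0.0293]
turn -73.7 rows 11 each -6.7
```

View pics/w8.png

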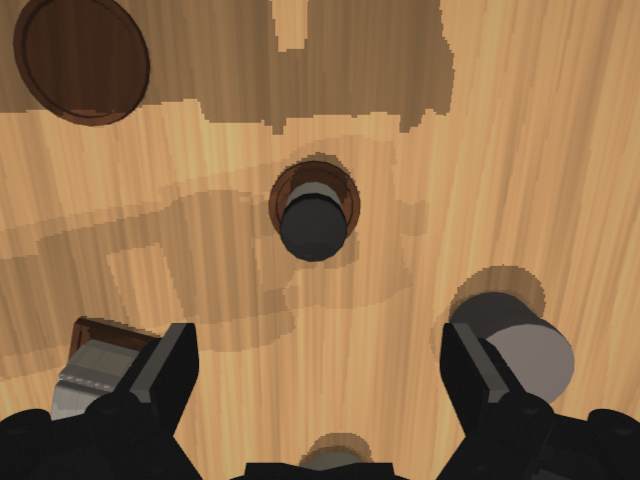

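View pics/c8.png

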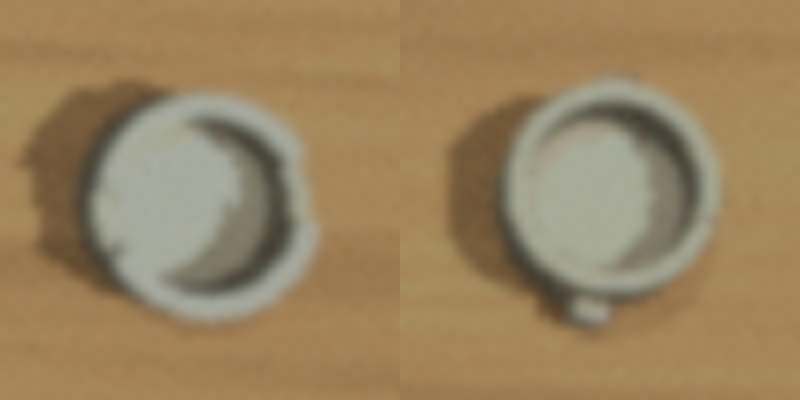

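>>> {"op": "drive_tool", "data": {
  "gripper": [0, 0, 0, 0, 0, 0, 0, 0, 0, 0, 0, 0, 0, 0],
  "offset": [
    [-0.0078, -0.001, -0.0147],
    [-0.0156, -0.0015, -0.0293],
    [-0.0156, -0.0015, -0.0293],
    [-0.0156, -0.0015, -0.0293],
    [-0.0156, -0.0015, -0.0293],
    [-0.0156, -0.0015, -0.0293],
    [-0.0156, -0.0015, -0.0293],
    [-0.0156, -0.0015, -0.0293],
    [-0.0156, -0.0015, -0.0293],
    [-0.0156, -0.0015, -0.0293],
    [-0.0156, -0.0015, -0.0293],
    [-0.0156, -0.0015, -0.0293],
    [-0.0078, -0.001, -0.0147],
    [0, 0, 0]
  ],
  "turn": [0, 0, 0, 0, 0, 0, 0, 0, 0, 0, 0, 0, -5.5, 0]
}}

```text
time_s: 19.78
eef_pos: [418.2, -118.0, 186.2]
ee_rot: [0.706, -0.706, -0.036, 0.037]
force: [-0.7, 0.0, 0.2]
grip_width: 0.999
```

```bash
cat >> h.py <<'E'
def rim(P,c,h,ro=34,ri=22,dz=3,nb=72):
    # fraction of rim-height pts by angle bin -> notch axis
    for _ in range(5):
        dx=P[...,0]-c[0];dy=P[...,1]-c[1];r=np.hypot(dx,dy)
        m=(r<ro+4)&(abs(P[...,2]-h)<dz)
        q=P[m][:,:2]
        a=np.hypot(q[:,0]-c[0],q[:,1]-c[1])
        o=q[a>np.percentile(a,60)]
        # circle fit on outer edge per-angle max
        th=np.arctan2(q[:,1]-c[1],q[:,0]-c[0]);b=((th+np.pi)/(2*np.pi)*nb).astype(int)%nb
        pts=np.array([q[b==k][np.argmax(a[b==k])] for k in range(nb) if (b==k).sum()>3])
        A=np.c_[2*pts,np.ones(len(pts))]; 
        w_=np.ones(len(pts))
        for _ in range(5):
            sol=np.linalg.lstsq(A*w_[:,None],(pts**2).sum(1)*w_,rcond=None)[0]; rr=np.sqrt(sol[2]+sol[0]**2+sol[1]**2)
            e=np.hypot(*(pts-sol[:2]).T)-rr; w_=1/(1+(e/0.8)**2)
        c=sol[:2]
    return c,rr,q
E
python3 - <<'E'
from h import *
im,d,T,P=shot('wrist','w9.png'); np.savez('pics/w9.npz',P=P)
plan([420,-116,190],6)
top_of(P,420,-116,40,50)
c,r,q=rim(P,(420,-116),44); print(c,r)
th=np.degrees(np.arctan2(q[:,1]-c[1],q[:,0]-c[0])); a=np.hypot(*(q-c).T); h=np.histogram(th[(a>26)],bins=np.arange(-180,181,5))[0]
print(h.tolist())
E
```

```text
pos [ 418.9 -116.7  186.2] yaw 5.7 t 19.83 q [-31.   9. 104.   0.  67. -37.] grip 0.999 F [-0.4 -0.3 -0.1]
tool d [ 1.2 -3.8  0.6] n 1 row(m) [0.0012, -0.0038, 0.0006]
turn -0.3 rows 1 each -0.33
1894 mean [ 420.  -116.5   44.3] rect [ 420.1 -116.6] [62.  58.8] 7.8 circ [ 419.9 -117.1] 31.5
[ 420.03692444 -116.93817346] 31.024638578062277
[22, 24, 27, 23, 26, 23, 27, 23, 24, 24, 24, 27, 22, 28, 22, 23, 8, 0, 0, 0, 0, 0, 0, 12, 23, 22, 25, 26, 23, 22, 27, 25, 24, 24, 25, 26, 26, 23, 25, 27, 23, 30, 24, 30, 24, 31, 28, 28, 29, 29, 31, 32, 10, 0, 0, 0, 0, 0, 0, 19, 31, 27, 32, 29, 28, 28, 26, 27, 26, 26, 24, 28]
```

View pics/w9.png

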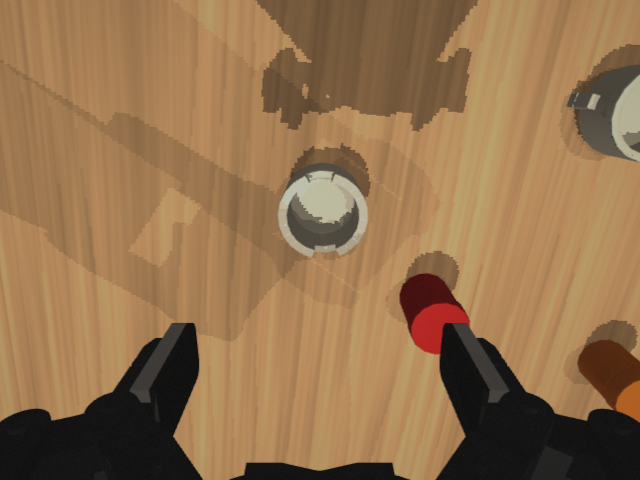

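>>> {"op": "drive_tool", "data": {
  "gripper": [0, 0, 0, 0, 0, 0, 0, 0, 0, 0],
  "offset": [
    [0.001, 0.02, 0],
    [0, 0.03, 0],
    [0, 0.03, 0],
    [0, 0.03, 0],
    [0, 0.03, 0],
    [0, 0.025, 0],
    [0, 0.008, 0],
    [0, 0.004, 0],
    [0, 0, 0],
    [0, 0, 0]
  ],
  "turn": [-3.7, 0, 0, 0, 0, 0, 0, 0, 0, 0]
}}

```text
time_s: 20.67
eef_pos: [421.4, -115.9, 11.2]
ee_rot: [-0.704, 0.705, 0.059, -0.058]
force: [0.2, -0.5, 0.7]
grip_width: 1.0
```

Run:
```python
from h import *
plan([420,-116.9,3],9.4)
```

```text
pos [ 421.4 -115.9   11.2] yaw 9.5 t 20.67 q [-31.  26. 114.   0.  40. -40.] grip 1.0 F [ 0.2 -0.5  0.7]
tool d [-1.6  8.2 -0.7] n 1 row(m) [-0.0016, 0.0082, -0.0007]
turn 0.1 rows 1 each 0.14
```

>>> {"op": "drive_tool", "data": {
  "gripper": [0, 0.2, 0.5, 0.5, 0.5, 0.5, 0.5, 0.5, 0.5],
  "offset": [
    [-0.0014, 0.006, -0.0007],
    [0, 0.002, 0],
    [0, 0, 0],
    [0, 0, 0],
    [0, 0, 0],
    [0, 0, 0],
    [0, 0, 0],
    [0, 0, 0],
    [0, 0, 0]
  ],
  "turn": [0, 0, 0, 0, 0, 0, 0, 0, 0],
  "force": 40
}}

```text
time_s: 21.42
eef_pos: [419.5, -116.9, 2.9]
ee_rot: [-0.705, 0.705, 0.059, -0.059]
force: [-1.8, 0.4, 5.9]
grip_width: 0.721
```

>>> {"op": "drive_tool", "data": {
  "gripper": [0.5, 0.5, 0.5, 0.5, 0.5, 0.5, 0.5],
  "offset": [
    [0, -0.01, 0],
    [0, -0.02, 0],
    [0, -0.03, 0],
    [0, -0.03, 0],
    [0, -0.03, 0],
    [0, -0.02, 0],
    [0, 0, 0]
  ],
  "turn": [0, 0, 0, 0, 0, 0, 0]
}}

```text
time_s: 22.0
eef_pos: [421.0, -117.7, 146.0]
ee_rot: [-0.703, 0.706, 0.061, -0.057]
force: [0.0, -0.8, -1.2]
grip_width: 0.723
```

Run:
```python
from h import *
im,d,T,P=shot('wrist','w10.png')
plan([445,265,147],9.4)
```

```text
pos [ 420.1 -117.1  143.6] yaw 9.5 t 22.05 q [-31.  12. 107.   0.  60. -41.] grip 0.724 F [ 0.7  0.  -2.2]
tool d [ 87.9  -4.  372.7] n 11 row(m) [0.008, -0.0004, 0.0339]
turn 0.1 rows 1 each 0.14
```

View pics/w10.png

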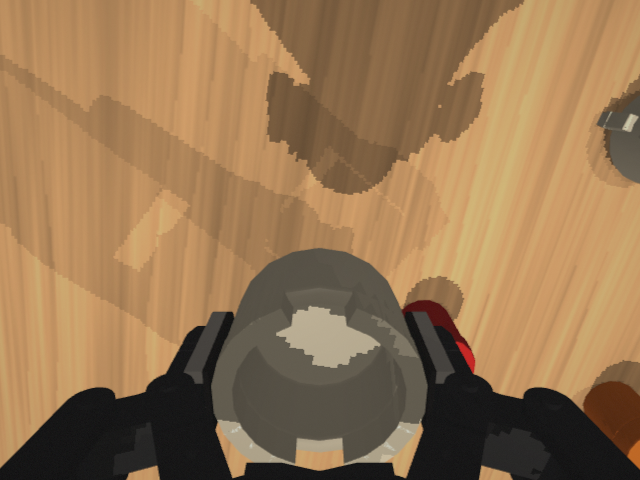

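>>> {"op": "drive_tool", "data": {
  "gripper": [0.5, 0.5, 0.5, 0.5, 0.5, 0.5, 0.5, 0.5, 0.5, 0.5, 0.5, 0.5, 0.5, 0.5],
  "offset": [
    [0.004, 0, 0.017],
    [0.008, 0, 0.0339],
    [0.008, 0, 0.0339],
    [0.008, 0, 0.0339],
    [0.008, 0, 0.0339],
    [0.008, 0, 0.0339],
    [0.008, 0, 0.0339],
    [0.008, 0, 0.0339],
    [0.008, 0, 0.0339],
    [0.008, 0, 0.0339],
    [0.008, 0, 0.0339],
    [0.004, 0, 0.017],
    [0, 0, 0],
    [0, 0, 0]
  ],
  "turn": [0, 0, 0, 0, 0, 0, 0, 0, 0, 0, 0, 0, 0, 0]
}}

```text
time_s: 23.22
eef_pos: [443.5, 265.9, 140.4]
ee_rot: [-0.704, 0.705, 0.058, -0.06]
force: [0.0, -0.3, -2.6]
grip_width: 0.724
```

Run:
```python
from h import *
im,d,T,P=shot('wrist','w11.png')
top_of(P,448,341,6.5,12,r=60)
plan([448,341,10],9.4)
```

```text
4370 mean [448.5 343.3   9.1] rect [448.7 340.4] [87.  87.3] 62.9 circ [448.9 340.2] 44.0
pos [443.7 265.2 140.8] yaw 9.6 t 23.27 q [18. 22. 94. -0. 64.  8.] grip 0.722 F [ 0.2 -0.2 -2.2]
tool d [ 17.2 130.7  74.2] n 5 row(m) [0.0034, 0.0261, 0.0148]
turn 0.2 rows 1 each 0.16
```

View pics/w11.png

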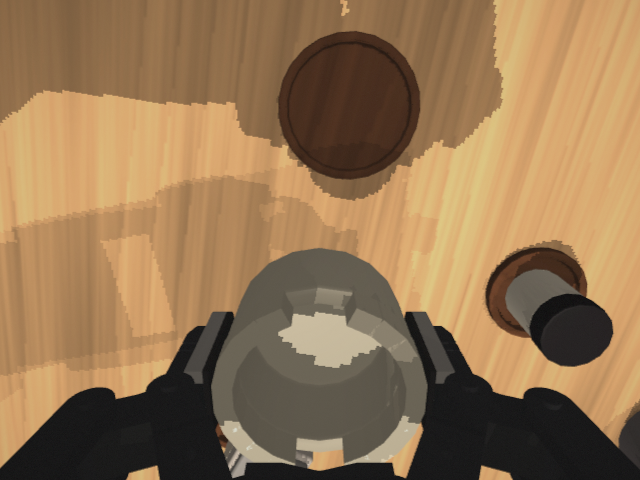

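>>> {"op": "drive_tool", "data": {
  "gripper": [0.5, 0.5, 0.5, 0.5, 0.5, 0.5, 0.5, 0.5, 0.5, 0.5, 0.5, 0.5],
  "offset": [
    [0.0058, 0, 0.0244],
    [0.0058, 0, 0.0244],
    [0.0058, 0, 0.0244],
    [0, 0, 0],
    [0, 0.02, 0],
    [0, 0.03, 0],
    [0, 0.03, 0],
    [0, 0.03, 0],
    [0, 0.01, 0],
    [0, 0.005, 0],
    [0, 0, 0],
    [0, 0, 0]
  ],
  "turn": [0, 0, 0, 0, 0, 0, 0, 0, 0, 0, 0, 0]
}}

```text
time_s: 24.27
eef_pos: [450.4, 340.7, 18.7]
ee_rot: [0.705, -0.704, -0.059, 0.058]
force: [-0.3, 0.3, -1.4]
grip_width: 0.722
```

Run:
```python
from h import *
plan([448.7,340.3,7],9.4)
```

```text
pos [450.4 340.7  18.7] yaw 9.5 t 24.27 q [25. 37. 91. -0. 51. 16.] grip 0.722 F [-0.3  0.3 -1.4]
tool d [-1.7 11.7 -0.1] n 1 row(m) [-0.0017, 0.0117, -0.0001]
turn 0.1 rows 1 each 0.11
```

>>> {"op": "drive_tool", "data": {
  "gripper": [0.5, 0.5, 0.5, 0.5],
  "offset": [
    [-0.0015, 0.007, 0],
    [0, 0.003, 0],
    [0, 0.0013, 0],
    [0, 0, 0]
  ],
  "turn": [0, 0, 0, 0]
}}

```text
time_s: 24.6
eef_pos: [448.0, 340.5, 6.9]
ee_rot: [-0.705, 0.705, 0.059, -0.059]
force: [-3.5, -3.0, 6.7]
grip_width: 0.718
```

Run:
```python
from h import *
plan([448.7,340.3,6.9],9.4)
```

```text
pos [448.  340.5   6.9] yaw 9.6 t 24.6 q [25. 38. 92. -0. 50. 16.] grip 0.718 F [-3.5 -3.   6.7]
tool d [ 0.6 -0.  -0.3] n 1 row(m) [0.0006, -0.0, -0.0003]
turn 0.2 rows 1 each 0.15
```

Seated on the floor; release and look.

>>> {"op": "drive_tool", "data": {
  "gripper": [0.4, 0.3, 0.15, 0, 0, 0, 0, 0, 0, 0, 0, 0, 0],
  "offset": [
    [0, 0, 0],
    [0, 0, 0],
    [0, 0, 0],
    [0, 0, 0],
    [0, 0, 0],
    [0, 0, 0],
    [0, -0.02, 0],
    [0, -0.035, 0],
    [0, -0.035, 0],
    [0, -0.035, 0],
    [0, -0.035, 0],
    [0, -0.02, 0],
    [0, 0, 0]
  ],
  "turn": [0, 0, 0, 0, 0, 0, 0, 0, 0, 0, 0, 0, 0]
}}

```text
time_s: 25.68
eef_pos: [449.6, 341.3, 190.9]
ee_rot: [0.706, -0.704, -0.062, 0.056]
force: [-0.6, -0.1, 0.1]
grip_width: 1.001
```

```bash
cat >> h.py <<'E'
def notch(P,c0,h):
    c,r,q=rim(P,c0,h)
    th=np.degrees(np.arctan2(q[:,1]-c[1],q[:,0]-c[0])); a=np.hypot(*(q-c).T); t=np.sort(th[(a>26)])
    g=np.diff(np.r_[t,t[0]+360]); k=np.argsort(g)[::-1][:3]
    print('c',c.round(2),'r',round(r,2),'gaps',[(round(t[i]+g[i]/2,1),round(g[i],1)) for i in k])
E
python3 - <<'E'
from h import *
im,d,T,P=shot('wrist','w12.png')
top_of(P,448,340,45,52); notch(P,(448,340),48); notch(np.load('pics/w9.npz')['P'],(420,-117),44)
plan([625.5,-27,190],82.6)
E
```

```text
1838 mean [447.8 340.8  48.4] rect [447.8 340.5] [62.1 58.5] 9.6 circ [447.8 340. ] 31.4
c [447.84 340.2 ] r 31.07 gaps [(np.float64(-80.7), np.float64(35.8)), (np.float64(99.9), np.float64(35.2)), (np.float64(-139.6), np.float64(1.0))]
c [ 420.04 -116.94] r 31.02 gaps [(np.float64(-80.4), np.float64(35.9)), (np.float64(99.7), np.float64(35.4)), (np.float64(21.1), np.float64(1.0))]
pos [448.8 340.8 188. ] yaw 9.5 t 25.73 q [25. 25. 83. -0. 72. 16.] grip 1.001 F [-0.  -0.3 -1. ]
tool d [ 113.3   -1.9 -392.1] n 12 row(m) [0.0094, -0.0002, -0.0327]
turn -73.1 rows 11 each -6.64
```

View pics/w12.png

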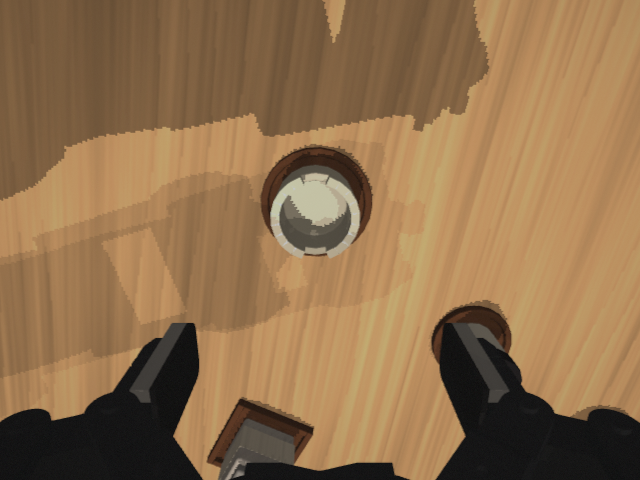

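>>> {"op": "drive_tool", "data": {
  "gripper": [0, 0, 0, 0, 0, 0, 0, 0, 0, 0, 0, 0, 0],
  "offset": [
    [0.0047, 0, -0.0163],
    [0.0094, 0, -0.0327],
    [0.0094, 0, -0.0327],
    [0.0094, 0, -0.0327],
    [0.0094, 0, -0.0327],
    [0.0094, 0, -0.0327],
    [0.0094, 0, -0.0327],
    [0.0094, 0, -0.0327],
    [0.0094, 0, -0.0327],
    [0.0094, 0, -0.0327],
    [0.0094, 0, -0.0327],
    [0.0094, 0, -0.0327],
    [0.0047, 0, -0.0163]
  ],
  "turn": [0, 0, 0, 0, 0, 0, 0, 0, 0, 0, 0, 0, 0]
}}

```text
time_s: 26.82
eef_pos: [624.7, -31.2, 183.9]
ee_rot: [0.705, -0.705, -0.057, 0.059]
force: [-0.0, 0.1, -0.1]
grip_width: 1.004
```

>>> {"op": "drive_tool", "data": {
  "gripper": [0, 0, 0, 0, 0, 0, 0, 0, 0, 0, 0, 0, 0],
  "offset": [
    [0, 0, 0],
    [0, 0, 0],
    [0, 0, 0],
    [0, 0, 0],
    [0, 0, 0],
    [0, 0, 0],
    [0, 0, 0],
    [0, 0, 0],
    [0, 0, 0],
    [0, 0, 0],
    [0, 0, 0],
    [0, 0, 0],
    [0, 0, 0]
  ],
  "turn": [-6.6, -6.6, -6.6, -6.6, -6.6, -6.6, -6.6, -6.6, -6.6, -6.6, -6.6, 0, 0]
}}

```text
time_s: 27.9
eef_pos: [623.9, -27.7, 184.7]
ee_rot: [0.534, -0.533, -0.463, 0.464]
force: [-0.5, 1.1, -0.3]
grip_width: 1.001
```

Run:
```python
from h import *
im,d,T,P=shot('wrist','w13.png'); np.savez('pics/w13.npz',P=P,im=im)
plan([625.5,-27,190],82.6)
c,r,q=rim(P,(626,-27),46); print(c,r)
m=(np.hypot(P[...,0]-c[0],P[...,1]-c[1])>32)&(np.hypot(P[...,0]-c[0],P[...,1]-c[1])<40)&(P[...,2]>20)&(P[...,2]<30)
q=P[m]; print(len(q)); th=np.degrees(np.arctan2(q[:,1]-c[1],q[:,0]-c[0])); h=np.histogram(th,bins=np.arange(-180,181,5)); print([(a,b) for a,b in zip(h[1],h[0]) if b])
```

```text
pos [624.  -27.7 185. ] yaw 81.9 t 27.95 q [-13.  33.  71.  -0.  77. -95.] grip 1.002 F [-0.1  0.3 -0.9]
tool d [ 0.9 -5.  -1.4] n 1 row(m) [0.0009, -0.005, -0.0014]
turn -0.7 rows 1 each -0.67
[626.68797241 -26.92791361] 30.51702010254295
94
[(np.int64(-180), np.int64(9)), (np.int64(165), np.int64(28)), (np.int64(170), np.int64(27)), (np.int64(175), np.int64(30))]
```

View pics/w13.png

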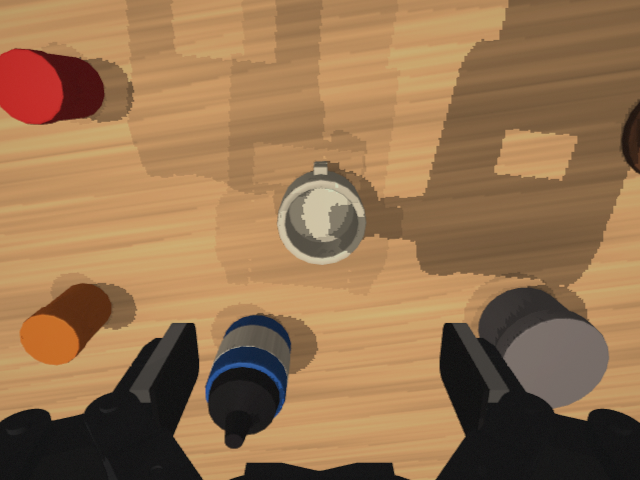

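Run:
```python
from h import *
P=np.load('pics/w13.npz')['P']
top_of(P,626.5,-27,42,50); 
for lo,hi in((43.5,49),(44.5,48)):
  q=top_of(P,626.5,-27,lo,hi,verbose=0); c,_=cv2.minEnclosingCircle(np.ascontiguousarray(q[:,:2],dtype=np.float32))
  for rmin in (32.3,33.5):
    rr=np.hypot(P[...,0]-c[0],P[...,1]-c[1]); m=(rr>rmin)&(rr<40)&(P[...,2]>22)&(P[...,2]<30)
    e=P[m]; th=np.degrees(np.arctan2(e[:,1]-c[1],e[:,0]-c[0]))%360; print(np.round(c,1),len(e),th.min().round(1),th.max().round(1),np.median(th).round(1),e.mean(0).round(1))
```

```text
2238 mean [625.7 -26.8  45.9] rect [626.7 -26.9] [60.9 61. ] 21.6 circ [626.7 -27.2] 31.0
[626.8 -27.2] 85 165.0 181.3 173.6 [592.7 -23.1  25.9]
[626.8 -27.2] 62 165.2 180.9 173.0 [592.1 -23.   25.8]
[626.9 -27. ] 86 165.5 181.8 174.0 [592.7 -23.1  26. ]
[626.9 -27. ] 67 165.7 181.3 172.9 [592.3 -22.9  25.8]
```

>>> {"op": "drive_tool", "data": {
  "gripper": [0, 0, 0, 0, 0, 0, 0, 0, 0, 0],
  "offset": [
    [0.001, 0.02, -0.0026],
    [0, 0.03, 0],
    [0, 0.03, 0],
    [0, 0.03, 0],
    [0, 0.03, 0],
    [0, 0.02, 0],
    [0, 0.009, 0],
    [0, 0.004, 0],
    [0, 0, 0],
    [0, 0, 0]
  ],
  "turn": [-1.5, 0, 0, 0, 0, 0, 0, 0, 0, 0]
}}

```text
time_s: 28.78
eef_pos: [627.7, -27.2, 14.3]
ee_rot: [-0.527, 0.528, 0.472, -0.471]
force: [-0.3, 0.1, -0.3]
grip_width: 1.0
```

Run:
```python
from h import *
plan([626.7,-27.0,4],83.4)
```

```text
pos [627.7 -27.2  14.3] yaw 83.6 t 28.78 q [-13.  44.  79.  -0.  57. -97.] grip 1.0 F [-0.3  0.1 -0.3]
tool d [ 0.1 10.3  1. ] n 1 row(m) [0.0001, 0.0103, 0.001]
turn 0.2 rows 1 each 0.2
```

>>> {"op": "drive_tool", "data": {
  "gripper": [0, 0, 0.2, 0.5, 0.5, 0.5, 0.5, 0.5, 0.5, 0.5],
  "offset": [
    [0, 0.007, 0.0005],
    [0, 0.003, 0],
    [0, 0, 0],
    [0, 0, 0],
    [0, 0, 0],
    [0, 0, 0],
    [0, 0, 0],
    [0, 0, 0],
    [0, 0, 0],
    [0, 0, 0]
  ],
  "turn": [0, 0, 0, 0, 0, 0, 0, 0, 0, 0],
  "force": 40
}}

```text
time_s: 29.62
eef_pos: [626.8, -27.1, 3.5]
ee_rot: [-0.527, 0.527, 0.472, -0.471]
force: [-0.9, 0.1, 5.4]
grip_width: 0.729
```

>>> {"op": "drive_tool", "data": {
  "gripper": [0.5, 0.5, 0.5, 0.5, 0.5, 0.5, 0.5],
  "offset": [
    [0, -0.01, 0],
    [0, -0.02, 0],
    [0, -0.03, 0],
    [0, -0.03, 0],
    [0, -0.03, 0],
    [0, -0.03, 0],
    [0, 0, 0]
  ],
  "turn": [0, 0, 0, 0, 0, 0, 0]
}}

```text
time_s: 30.2
eef_pos: [628.6, -27.4, 159.7]
ee_rot: [-0.524, 0.53, 0.474, -0.47]
force: [0.8, -0.8, -1.5]
grip_width: 0.729
```

Run:
```python
from h import *
im,d,T,P=shot('wrist','w14.png'); np.savez('pics/w14.npz',P=P,T=T)
plan([435,265,154],83.4)
```

```text
pos [627.6 -27.2 156.4] yaw 83.6 t 30.25 q [-13.  34.  73.   0.  73. -97.] grip 0.73 F [ 0.6  0.9 -1.5]
tool d [269.1   1.  223.7] n 10 row(m) [0.0269, 0.0001, 0.0224]
turn 0.2 rows 1 each 0.24
```

View pics/w14.png

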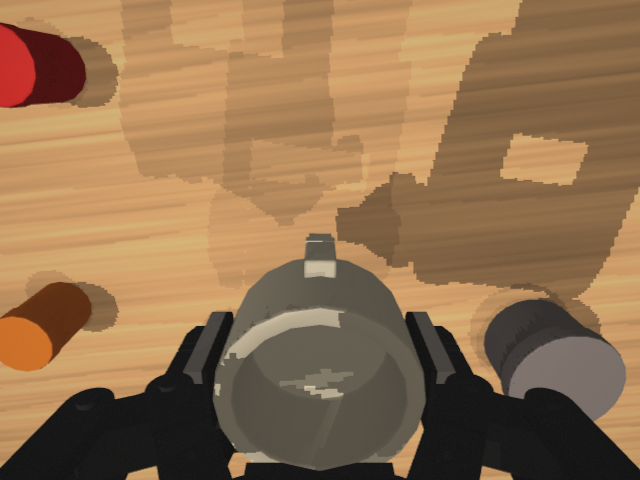

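Run:
```python
from h import *
a=np.load('pics/w14.npz');P=a['P'];Tc=np.array(ctrl.camera_params('wrist')['tool_from_camera'])
Tt=a['T']@np.linalg.inv(Tc); Q=(P-Tt[:3,3])@Tt[:3,:3]
print('ear px',Q[269,320].round(1),Q[250,320].round(1),'rim',Q[312,300].round(1))
# rim: plane heights; -y is up
m=(abs(Q[...,0])<40)&(abs(Q[...,2])<45)
y=Q[...,1][m]; print(np.histogram(y,bins=np.arange(-60,20,4)))
e=m&(Q[...,2]>32.5)&(Q[...,1]<0)&(Q[...,1]>-30)&(Q[...,2]<40); q=Q[e]; print('ear',len(q),q.mean(0).round(1),q.min(0).round(1),q.max(0).round(1))
r=m&(Q[...,1]<-40.5)&(Q[...,1]>-45)&(abs(Q[...,0])<29); q=Q[r]; print('rim',len(q),q.mean(0).round(1),q.min(0).round(1),q.max(0).round(1))
u=q[:,[0,2]]; o=[u[(u[:,0]>k-1)&(u[:,0]<k+1)][:,1] for k in range(-26,27,4)]; pts=np.array([(k,v.max()) for k,v in zip(range(-26,27,4),o) if len(v)]);print(pts.round(1).tolist())
A=np.c_[2*pts,np.ones(len(pts))];s=np.linalg.lstsq(A,(pts**2).sum(1),rcond=None)[0];print(s[:2],np.sqrt(s[2]+s[0]**2+s[1]**2))
```

```text
ear px [  0.2 -24.9  33.5] [  0.2 -14.2  35.5] rim [ -5.2 -42.2  28.5]
(array([ 1095,   907,   568,   634, 11584,  3803,  3363,  3034,  2820,
        3050,  2327,  2427,  7993,   278,   102,    52,     0,     0,
           0]), array([-60, -56, -52, -48, -44, -40, -36, -32, -28, -24, -20, -16, -12,
        -8,  -4,   0,   4,   8,  12,  16]))
ear 1013 [  0.1 -15.1  35. ] [ -5.  -24.9  32.5] [ 5.1 -0.1 36.2]
rim 9394 [  0.  -42.5   6.9] [-29.  -44.7 -26.8] [ 29.  -40.5  31.2]
[[-26.0, 17.7], [-22.0, 22.3], [-18.0, 25.7], [-14.0, 27.8], [-10.0, 29.5], [-6.0, 30.1], [-2.0, 30.7], [2.0, 30.8], [6.0, 29.8], [10.0, 29.4], [14.0, 27.3], [18.0, 25.2], [22.0, 21.4], [26.0, 17.2]]
[-0.31748611 -1.1315511 ] 31.938162615670677
```

>>> {"op": "drive_tool", "data": {
  "gripper": [0.5, 0.5, 0.5, 0.5, 0.5, 0.5, 0.5, 0.5, 0.5, 0.5, 0.5, 0.5, 0.5],
  "offset": [
    [0.0144, 0, 0.0092],
    [0.0288, 0, 0.0183],
    [0.0288, 0, 0.0183],
    [0.0288, 0, 0.0183],
    [0.0288, 0, 0.0183],
    [0.0288, 0, 0.0183],
    [0.0288, 0, 0.0183],
    [0.0288, 0, 0.0183],
    [0.0288, 0, 0.0183],
    [0.0288, 0, 0.0183],
    [0.0288, 0, 0.0183],
    [0.0288, 0, 0.0183],
    [0.0144, 0, 0.0092]
  ],
  "turn": [0, 0, 0, 0, 0, 0, 0, 0, 0, 0, 0, 0, 0]
}}

```text
time_s: 31.33
eef_pos: [443.8, 343.3, 151.8]
ee_rot: [0.527, -0.526, -0.471, 0.473]
force: [1.1, 0.3, -1.4]
grip_width: 0.728
```

>>> {"op": "drive_tool", "data": {
  "gripper": [0.5, 0.5, 0.5, 0.5, 0.5, 0.5, 0.5, 0.5, 0.5, 0.5, 0.5, 0.5, 0.5],
  "offset": [
    [0, 0, 0],
    [0, 0, 0],
    [0, 0, 0],
    [0, 0, 0],
    [0, 0, 0],
    [0, 0, 0],
    [0, 0, 0],
    [0, 0, 0],
    [0, 0, 0],
    [0, 0, 0],
    [0, 0, 0],
    [0, 0, 0],
    [0, 0, 0]
  ],
  "turn": [6.7, 6.7, 6.7, 6.7, 6.7, 6.7, 6.7, 6.7, 6.7, 6.7, 6.7, 0, 0]
}}

```text
time_s: 32.42
eef_pos: [445.9, 340.5, 152.1]
ee_rot: [-0.704, 0.705, 0.062, -0.063]
force: [-1.1, 0.4, -0.5]
grip_width: 0.733
```

Run:
```python
from h import *
plan([447.8,340.2,70],9.6)
```

```text
pos [445.9 340.5 152.1] yaw 10.1 t 32.42 q [25. 27. 86.  0. 68. 15.] grip 0.733 F [-1.1  0.4 -0.5]
tool d [ 1.9 82.1 -0.6] n 3 row(m) [0.0006, 0.0274, -0.0002]
turn 0.5 rows 1 each 0.54
```

>>> {"op": "drive_tool", "data": {
  "gripper": [0.5, 0.5, 0.5, 0.5, 0.5, 0.5, 0.5],
  "offset": [
    [0.0015, 0.02, -0.0006],
    [0, 0.03, 0],
    [0, 0.02, 0],
    [0, 0.01, 0],
    [0, 0.002, 0],
    [0, 0, 0],
    [0, 0, 0]
  ],
  "turn": [0.5, 0, 0, 0, 0, 0, 0]
}}

```text
time_s: 33.0
eef_pos: [448.6, 340.8, 72.2]
ee_rot: [0.705, -0.704, -0.059, 0.058]
force: [0.1, 0.3, -0.8]
grip_width: 0.726
```

Run:
```python
from h import *
plan([447.8,340.2,60],9.6)
```

```text
pos [448.6 340.8  72.2] yaw 9.5 t 33.0 q [25. 32. 90.  0. 58. 16.] grip 0.726 F [ 0.1  0.3 -0.8]
tool d [-0.9 12.2 -0.4] n 1 row(m) [-0.0009, 0.0122, -0.0004]
turn -0.1 rows 1 each -0.1
```

>>> {"op": "drive_tool", "data": {
  "gripper": [0.5, 0.5, 0.5, 0.5, 0.5],
  "offset": [
    [-0.0009, 0.008, -0.0004],
    [0, 0.006, 0],
    [0, 0.003, 0],
    [0, 0, 0],
    [0, 0, 0]
  ],
  "turn": [0, 0, 0, 0, 0]
}}

```text
time_s: 33.42
eef_pos: [447.2, 339.9, 53.9]
ee_rot: [-0.705, 0.705, 0.058, -0.058]
force: [0.4, -0.3, -0.9]
grip_width: 0.728
```

Run:
```python
from h import *
im,d,T,P=shot('wrist','w15.png'); plan([447.8,340.2,44],9.6)
```

```text
pos [447.3 339.9  54.1] yaw 9.4 t 33.47 q [25. 34. 91. -0. 56. 16.] grip 0.723 F [-0.2 -0.1 -1.4]
tool d [ 0.5 10.1  0.2] n 1 row(m) [0.0005, 0.0101, 0.0002]
turn -0.2 rows 1 each -0.16
```

View pics/w15.png

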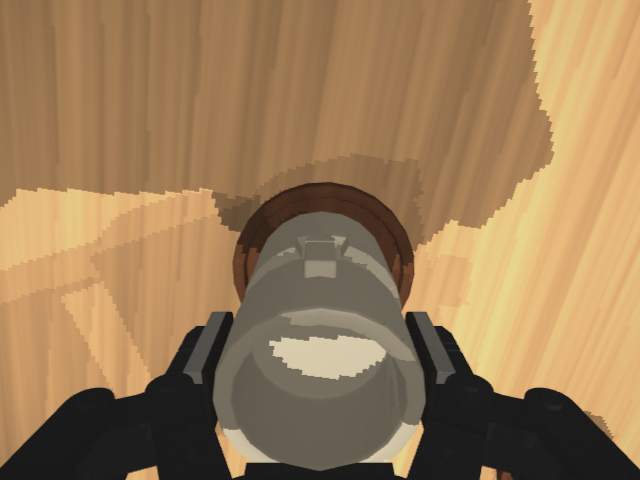

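>>> {"op": "drive_tool", "data": {
  "gripper": [0.5, 0.5, 0.5, 0.5, 0.5, 0.5],
  "offset": [
    [0.0005, 0.002, 0],
    [0, 0.003, 0],
    [0, 0.002, 0],
    [0, 0.001, 0],
    [0, 0.001, 0],
    [0, 0, 0]
  ],
  "turn": [0, 0, 0, 0, 0, 0]
}}

```text
time_s: 33.97
eef_pos: [447.6, 339.9, 44.8]
ee_rot: [-0.705, 0.705, 0.058, -0.058]
force: [0.5, -0.5, -0.8]
grip_width: 0.728
```

Run:
```python
from h import *
plan([447.8,340.2,43.5],9.6)
```

```text
pos [447.6 339.9  44.8] yaw 9.4 t 33.97 q [25. 35. 91. -0. 55. 16.] grip 0.728 F [ 0.5 -0.5 -0.8]
tool d [0.2 1.3 0.2] n 1 row(m) [0.0002, 0.0013, 0.0002]
turn -0.2 rows 1 each -0.16
```

Already below rim-rest height with no contact: the ears are in the notches.

>>> {"op": "drive_tool", "data": {
  "gripper": [0.5, 0.5, 0.5, 0.4, 0.3, 0.15, 0, 0, 0, 0],
  "offset": [
    [0, 0.001, 0],
    [0, 0.0005, 0],
    [0, 0, 0],
    [0, 0, 0],
    [0, 0, 0],
    [0, 0, 0],
    [0, 0, 0],
    [0, 0, 0],
    [0, 0, 0],
    [0, 0, 0]
  ],
  "turn": [0, 0, 0, 0, 0, 0, 0, 0, 0, 0]
}}

```text
time_s: 34.8
eef_pos: [447.7, 340.0, 43.5]
ee_rot: [0.705, -0.705, -0.058, 0.058]
force: [-0.4, -0.6, 0.6]
grip_width: 1.005
```

>>> {"op": "drive_tool", "data": {
  "gripper": [0, 0, 0, 0, 0, 0, 0],
  "offset": [
    [0, -0.01, 0],
    [0, -0.02, 0],
    [0, -0.035, 0],
    [0, -0.035, 0],
    [0, -0.035, 0],
    [0, -0.01, 0],
    [0, 0, 0]
  ],
  "turn": [0, 0, 0, 0, 0, 0, 0]
}}

```text
time_s: 35.38
eef_pos: [448.7, 340.5, 192.1]
ee_rot: [0.705, -0.704, -0.06, 0.056]
force: [0.4, 0.5, -0.5]
grip_width: 1.002
```

Run:
```python
from h import *
plan([447.8,340.2,43.5],9.6)
im,d,T,P=shot('wrist','w16.png')
q=top_of(P,448,340,80,96)
c=q[:,:2].mean(0)
A=np.c_[q[:,:2]-[448,340],np.ones(len(q))]; print('plane',np.linalg.lstsq(A,q[:,2],rcond=None)[0],'med z',np.median(q[:,2]))
im,d,T,P=shot('top','top16.png')
for n,x,y,a,b in [('tin',434,92,56,66),('jar',605,237,56,64),('ear',448,340,80,92),('tub',753,127,54,66),('sq',741,-101,106,118),('red',513,-190,50,60),('orange',682,-237,50,60)]: print(n); top_of(P,x,y,a,b)
shot('scene','scene16.png')
```

```text
pos [448.7 340.5 192.1] yaw 9.4 t 35.38 q [25. 24. 83. -0. 73. 16.] grip 1.002 F [ 0.4  0.5 -0.5]
tool d [ -1.9 148.6  -0.4] n 5 row(m) [-0.0004, 0.0297, -0.0001]
turn -0.2 rows 1 each -0.15
2962 mean [447.4 340.4  85.7] rect [447.5 339.5] [61.  61.1] 36.4 circ [447.6 339.5] 31.0
plane [-1.09842442e-03  4.92931067e-03  8.57050111e+01] med z 86.1058247438181
tin
426 mean [432.9  90.5  61.4] rect [432.8  89.8] [49.4 46.4] 69.9 circ [431.1  89.7] 32.0
jar
273 mean [604.1 234.7  59.6] rect [604.6 234.6] [41.3 41.5] 88.4 circ [604.  234.6] 21.6
ear
97 mean [450.9 317.3  84.9] rect [450.6 318.8] [57.3 22.9] 13.2 circ [448.  329.6] 28.7
tub
913 mean [753.6 127.4  59.2] rect [753.4 127.8] [77.3 78.4] 1.5 circ [754.  127.2] 40.0
sq
32 mean [ 740.7 -100.6  110.9] rect [ 740.6 -100.7] [12.5 11.2] 44.6 circ [ 741. -101.] 6.9
red
295 mean [ 513.2 -190.    55.5] rect [ 513.2 -190. ] [42.3 42.6] 18.2 circ [ 513.2 -190.5] 22.1
orange
277 mean [ 682.6 -236.9   55.5] rect [ 682.5 -236.7] [41.  42.3] 10.8 circ [ 682.9 -237. ] 22.0
```

View pics/w16.png

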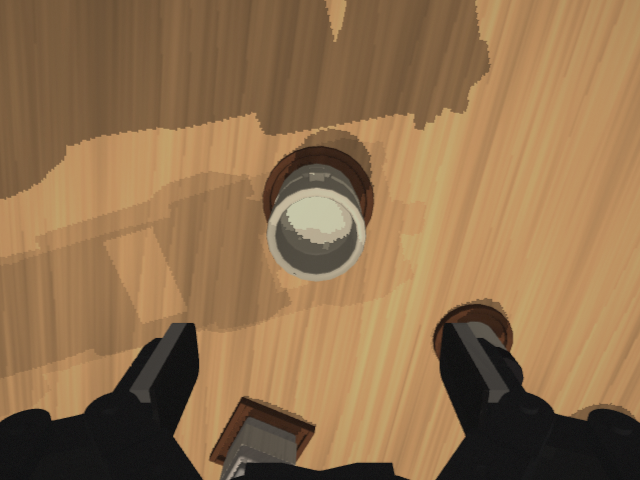

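View pics/scene16.png

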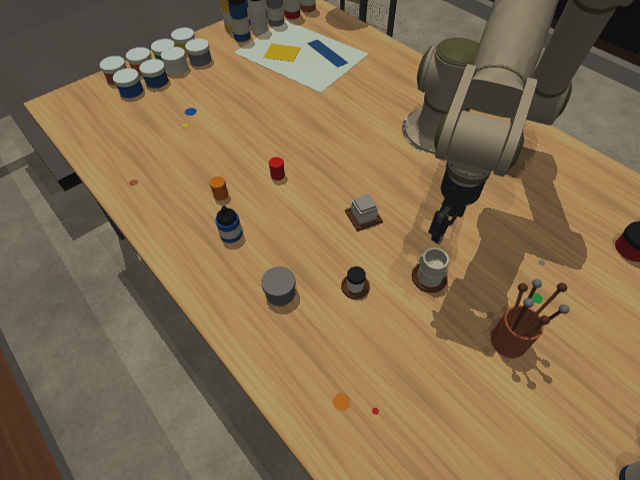

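```bash
python3 -c "
from h import *
print(ctrl.finish_job())"
```

```text
the job is handed in; nothing more can be done
None
```

The tin, then the black-lidded jar, then the notched cup were placed in their own trays, and the eared cup was stacked last. I handed the job in at about 35.5 s of the 120 s allowed.

| Part | Last wrist-camera check | Expected height |
|---|---|---|
| Tin | Top at 62.5 mm, under 1 mm from its tray centre and square to the tray | 62 mm |
| Jar | Top at 60.4 mm, about 1 mm off its tray centre | 60 mm |
| Notched cup, before stacking | Rim at 48.4 mm, about 1 mm off its tray centre | 48 mm |
| Eared cup on top | Rim at 86.1 mm and level, so both ears are fully home | 86 mm (94 mm if the ears lay on the rim) |

- **Left alone:** The tub, squeeze bottle and the red and orange jars measured where they were at the start. I checked the brush pot only by eye, in the final scene picture, and it looked unmoved.
- **At hand-in:** The gripper was open and well above the stack.
- **Disagreements:** The fixed cameras differed from the wrist camera by a few mm sideways, so I used the wrist readings. The last top view saw only part of the stack because the arm was in the way, but the height it read agreed. No check failed.

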